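Change the slide cassettes in a scanner stage

TASK

Pull the sprung knob of the scanner stage back and shift it left into its holding notch so that the yellow retaining bar stays open, move every spent cassette (red fin) from the stage to the blue tray, and set every fresh cassette (green fin) flat and square on the floor of a pocket of its own, any pocket. Then free the knob from the notch so that the bar springs fully home over the cassettes. The slides inside are glass: hold cassettes gently, with no more than 50 N of grip, and leave the timer, the bottle and the carton where they are.

Things in the scene. Friction and masses are not known exactly. Their poses are not given: they have to be found in the camera images.
- stage: Stage of a slide scanner, fixed: aluminium block 120 x 248 mm with three pockets in a row (walls 22 mm above the bench); on its -x side, towards the robot, a dark deck 100 mm deep with a black cover plate (87 x 85 mm, top 54 mm up) that has a J-shaped slot. Origin on the bench under the centre of the middle pocket; x away from the knob side, y left along the pockets, z up.
- pocket1 (a point): Centre of the floor of the left pocket of the stage, 10 mm above the bench; axes as the stage. Pocket 93 mm (x) x 65 mm (y) with a flared mouth 4 mm wider on each side, 12 mm deep; pockets are 78 mm apart.
- pocket2 (a point): Centre of the floor of the middle pocket of the stage, 10 mm above the bench; axes as the stage. Pocket 93 mm (x) x 65 mm (y) with a flared mouth 4 mm wider on each side, 12 mm deep; pockets are 78 mm apart.
- pocket3 (a point): Centre of the floor of the right pocket of the stage, 10 mm above the bench; axes as the stage. Pocket 93 mm (x) x 65 mm (y) with a flared mouth 4 mm wider on each side, 12 mm deep; pockets are 78 mm apart.
- bar (a joint): How far the yellow retaining bar (31 x 244 mm, 33 to 42 mm above the bench) is pulled back along the stage's -x, in m: 0 = home, reaching 15 mm over the near ends of the pockets, 3 mm above cassettes lying flat; 0.050 = end stop. A spring drives it home: 5 N at home, 11 N at the stop. Pockets are clear from 0.020 on. Parked in the notch it reads 0.032.
- knob (a joint): Shift of the knob to the stage's +y, in m: 0 = straight part of the slot, 0.024 = end stop, in line with the notch. It shifts only with the bar pulled back 0.042 or more; at 0.020 to 0.024 the bar's spring then draws it 10 mm forward into the notch, which holds it. Else a 2 N spring returns it to 0 and the bar snaps home. To free it pull back 10 mm, shift to 0, let go.
- knob_grip (a point): Middle of the gripping part of the black knob that stands upright on the bar and carries the pin in the J slot: cylinder 20 mm in diameter, 46 mm tall, from 58 to 104 mm above the bench (this point is at 81 mm). With the bar home and the knob at 0 it lies 85 mm from the stage's origin along -x; it moves with both joints; axes as the stage.
- tray: Blue open tray 160 (x) x 250 (y) x 22 mm for spent cassettes, walls and floor 5 mm, heavy. Origin under its centre; y along its long side.
- fresh1_mid (a point): A fresh slide cassette, white with a green grip fin; 0.12 kg; body 90 (x) x 62 (y) x 20 mm, with a fin on top 44 mm long (x), 14 mm thick (y) and 34 mm tall in the middle, 54 mm in all. Both ways round are alike. This point lies on its middle axis 27 mm above its underside; x along the fin, z up. Two or three fresh ones stand about the bench. Given as None while absent or held.
- fresh2_mid (a point): A fresh slide cassette, white with a green grip fin; 0.12 kg; body 90 (x) x 62 (y) x 20 mm, with a fin on top 44 mm long (x), 14 mm thick (y) and 34 mm tall in the middle, 54 mm in all. Both ways round are alike. This point lies on its middle axis 27 mm above its underside; x along the fin, z up. Two or three fresh ones stand about the bench. Given as None while absent or held.
- fresh3_mid (a point): A fresh slide cassette, white with a green grip fin; 0.12 kg; body 90 (x) x 62 (y) x 20 mm, with a fin on top 44 mm long (x), 14 mm thick (y) and 34 mm tall in the middle, 54 mm in all. Both ways round are alike. This point lies on its middle axis 27 mm above its underside; x along the fin, z up. Two or three fresh ones stand about the bench. Given as None while absent or held.
- spent1_mid (a point): A spent slide cassette, white with a red grip fin; 0.12 kg; body 90 (x) x 62 (y) x 20 mm, with a fin on top 44 mm long (x), 14 mm thick (y) and 34 mm tall in the middle, 54 mm in all. Both ways round are alike. This point lies on its middle axis 27 mm above its underside; x along the fin, z up. Two or three spent ones are in the stage's pockets, under the bar. Given as None while absent or held.
- spent2_mid (a point): A spent slide cassette, white with a red grip fin; 0.12 kg; body 90 (x) x 62 (y) x 20 mm, with a fin on top 44 mm long (x), 14 mm thick (y) and 34 mm tall in the middle, 54 mm in all. Both ways round are alike. This point lies on its middle axis 27 mm above its underside; x along the fin, z up. Two or three spent ones are in the stage's pockets, under the bar. Given as None while absent or held.
- spent3_mid (a point): A spent slide cassette, white with a red grip fin; 0.12 kg; body 90 (x) x 62 (y) x 20 mm, with a fin on top 44 mm long (x), 14 mm thick (y) and 34 mm tall in the middle, 54 mm in all. Both ways round are alike. This point lies on its middle axis 27 mm above its underside; x along the fin, z up. Two or three spent ones are in the stage's pockets, under the bar. Given as None while absent or held.
- fresh1: The same fresh (green fin) cassette; origin at the centre of its underside.
- fresh2: The same fresh (green fin) cassette; origin at the centre of its underside.
- fresh3: The same fresh (green fin) cassette; origin at the centre of its underside.
- spent1: The same spent (red fin) cassette; origin at the centre of its underside.
- spent2: The same spent (red fin) cassette; origin at the centre of its underside.
- spent3: The same spent (red fin) cassette; origin at the centre of its underside.
- timer: Small white bench timer, 68 x 62 x 18 mm, behind the stage; leave alone. Origin at its underside.
- buffer: White bottle with blue cap, 52 mm across, 105 mm tall, behind the stage; leave alone. Origin at its underside.
- kit: Tan carton 85 x 55 x 122 mm behind the stage; leave alone. Origin at its underside.
Mind the look-alikes: they are no part of the job. Leave any purple look-alike of the spent2 alone.

How it is judged:
On the way, in this order (a step that is already met when the one before it is completed fails the run):
1. the bar is pulled back and stays parked in its notch (value of joint bar above 0.026 m and value of joint knob above 0.016 m and contact force between the fingers and knob below 0.2 N), for 0.3 s.
2. with the bar parked, all spent cassettes stand in the tray and all fresh ones are seated in pockets (value of joint bar above 0.026 m and value of joint knob above 0.016 m and (horizontal distance between fresh1_mid and pocket1 below 0.006 m or horizontal distance between fresh1_mid and pocket2 below 0.006 m or horizontal distance between fresh1_mid and pocket3 below 0.006 m) and z of each of fresh1_mid, fresh2_mid, fresh3_mid in the frame of stage below 0.0395 m and angle between each of fresh1_mid, fresh2_mid, fresh3_mid's own z axis and vertical below 0.06 rad and angle between the x axis of each of fresh1_mid, fresh2_mid, fresh3_mid and the x axis of stage, either way round below 0.08 rad and (horizontal distance between fresh2_mid and pocket1 below 0.006 m or horizontal distance between fresh2_mid and pocket2 below 0.006 m or horizontal distance between fresh2_mid and pocket3 below 0.006 m) and (horizontal distance between fresh3_mid and pocket1 below 0.006 m or horizontal distance between fresh3_mid and pocket2 below 0.006 m or horizontal distance between fresh3_mid and pocket3 below 0.006 m) and x of spent1_mid in the frame of tray between -0.07 and 0.07 m and y of spent1_mid in the frame of tray between -0.11 and 0.11 m and z of each of spent1_mid, spent2_mid, spent3_mid in the frame of tray below 0.037 m and angle between each of spent1_mid, spent2_mid, spent3_mid's own z axis and vertical below 0.1 rad and x of spent2_mid in the frame of tray between -0.07 and 0.07 m and y of spent2_mid in the frame of tray between -0.11 and 0.11 m and x of spent3_mid in the frame of tray between -0.07 and 0.07 m and y of spent3_mid in the frame of tray between -0.11 and 0.11 m), for 0.3 s.
3. the bar is home again (value of joint bar below 0.003 m), for 0.2 s.
At the end, for the whole second after the job is handed in: The bar is within 3 mm of home; every fresh cassette present is in a pocket of the stage (centre within 6 mm, square within 0.08 rad, tilt under 0.06 rad, bottom within 2.5 mm of the floor); every spent cassette present stands on the floor of the tray (tilt under 0.1 rad); all at rest and let go (value of joint bar below 0.003 m and (horizontal distance between fresh1_mid and pocket1 below 0.006 m or horizontal distance between fresh1_mid and pocket2 below 0.006 m or horizontal distance between fresh1_mid and pocket3 below 0.006 m) and z of each of fresh1_mid, fresh2_mid, fresh3_mid in the frame of stage below 0.0395 m and angle between each of fresh1_mid, fresh2_mid, fresh3_mid's own z axis and vertical below 0.06 rad and angle between the x axis of each of fresh1_mid, fresh2_mid, fresh3_mid and the x axis of stage, either way round below 0.08 rad and (horizontal distance between fresh2_mid and pocket1 below 0.006 m or horizontal distance between fresh2_mid and pocket2 below 0.006 m or horizontal distance between fresh2_mid and pocket3 below 0.006 m) and (horizontal distance between fresh3_mid and pocket1 below 0.006 m or horizontal distance between fresh3_mid and pocket2 below 0.006 m or horizontal distance between fresh3_mid and pocket3 below 0.006 m) and x of spent1_mid in the frame of tray between -0.07 and 0.07 m and y of spent1_mid in the frame of tray between -0.11 and 0.11 m and z of each of spent1_mid, spent2_mid, spent3_mid in the frame of tray below 0.037 m and angle between each of spent1_mid, spent2_mid, spent3_mid's own z axis and vertical below 0.1 rad and x of spent2_mid in the frame of tray between -0.07 and 0.07 m and y of spent2_mid in the frame of tray between -0.11 and 0.11 m and x of spent3_mid in the frame of tray between -0.07 and 0.07 m and y of spent3_mid in the frame of tray between -0.11 and 0.11 m and linear speed of each of fresh1, fresh2, fresh3, spent1, spent2, spent3 below 0.02 m/s); the robot touches nothing.
It fails at once if a cassette is squeezed too hard (the two fingers together press on it with more than 130 N) (contact force between the fingers and fresh1 above 130 N or contact force between the fingers and fresh2 above 130 N or contact force between the fingers and fresh3 above 130 N or contact force between the fingers and spent1 above 130 N or contact force between the fingers and spent2 above 130 N or contact force between the fingers and spent3 above 130 N).
It fails at once if the timer, the bottle or the carton is moved more than 3 cm (distance of any of timer, buffer, kit from where it was at the start of the episode above 0.03 m).
Of fresh1, fresh2, fresh3 only 2 to 3 are there at a start; the rules pass over those that are not, and their reading is None.
Of spent1, spent2, spent3 only 2 to 3 are there at a start; the rules pass over those that are not, and their reading is None.
At some moment in a run one of fresh1, fresh2, fresh3 may be knocked a few centimetres aside while the robot is not near it.
Once in a run the grip may slacken for a moment while it holds something.
It also fails if it takes over 210 s, if anything falls off the work surface, if the arm or the gripper's body presses on something with over 40 N, if the wrist force passes 120 N, or if a joint passes its speed limit or range.

ROBOT

A 7-joint arm with a two-finger parallel gripper is mounted at the origin on a cart in front of the work surface, level with it; the furniture and walls round the work are solid. World frame = base frame: x ahead of the robot, y to its left, z up, the work surface at z = 0. Lengths are in m, angles in rad, forces in N, time in s.
With the tool pointing down it reaches from about 0.425 to 0.875 m from the base axis. Payload 8.4 kg.
Tool frame: the origin (TCP) lies on the centre line of the jaws, within the pads' length; the fingertips stand 8 mm ahead of it and the grasp point (between the pads) lies 11 mm behind it; z points along the fingers, y is the line along which they close (so a half turn about z gives the same grasp; the last joint's range is limited). The gripper opens to 85 mm and grips with 20 to 120 N. Pads are 22 mm wide; open, the fingers measure 114 mm over their backs; the gripper's body (76 mm by 85 mm) begins 54 mm behind the grasp point. The pads swing forward as they close: fully open they stand 13 mm farther back than shut.
Start: joints at [1.192, 0.333, 0.04, 1.465, -0.013, 1.343, -0.059], TCP at [0.179, -0.625, 0.201] pointing down, gripper open.
Joint ranges: [-2.58, 2.58], [-0.38, 2.09], [-1.3, 1.39], [0.25, 2.4], [-1.5, 4.64], [0.08, 2.09], [-2.65, 2.65]. Speed limits (rad/s): [2.22, 2.22, 2.79, 2.79, 3.14, 3.14, 3.14].

INTERFACE

Orientations are given as a unit quaternion [x, y, z, w].
In Python, from workcell import robot gives the robot as it stands.
- The arm moves only by the tool play_rows, never from a script. Its argument "moves" is a list that holds one entry, the list of rows, each a list of 7 numbers: the gripper's target within -1 to 1 (shut at 1, half-way at 0, fully open at -1), then the shift along the tool's x, y, z in units of 25 mm (1.0 is 25 mm), then the turn, a rotation vector about the tool's x, y, z in units of 6 degrees (1.0 is 6 degrees). In form: [[[fingers, tx, ty, tz, ax, ay, az], ...]]. A call has 1 to 12 rows; each row is the pose to reach, as a shift and turn from the pose commanded when the call began, along the tool's axes at that moment; what a row does not reach only later rows make up. A row lasts 1/8 s, in which the tool goes at most 62.5 mm and 10.7 degrees, less where a joint would pass 70% of its speed; a pose out of reach is approached as far as the arm can. A call with a gripper value outside its range is refused whole. The fingers move at their own pace and stop on an object; "squeeze" is the grip in N (left out, the last holds). Time passes only in rows, so rows that repeat a pose let the fingers close. It gives the time, the measured TCP pose, the force, the opening and the grip force at its end, in the units of the state.
- robot.read_state(): the state, without advancing time (a new reading comes with each control period).
- robot.grab_frame(name): name is "side" or "top"; returns the picture (400x640x3 uint8, blue, green, red); there is no depth.
- robot.get_calibration(name): a dict with "mtx" (3x3 intrinsics, pixels), "extrinsics" (4x4, takes a point from camera to world coordinates). Camera axes: x right, y up, looking along -z (the intrinsics and any distortion apply to the point x, -y, -z); pixel columns grow to the right and rows downward; lengths in m; the calibration is good to about 2 mm. A picture is of the moment at which its call begins. get_calibration takes no time and is no camera call.
- robot.hand_in(): hands the job in; it is judged then, once.
Trained networks look in the newest picture that a camera, given by its name, has taken for a name from the list of things; names that differ only in an ending like _2 or _b are one class to them, and where a whole thing is asked for, a point or a joint stands for the part that bears it (a point fixed in the world has none). Each returns a list of dicts, best first, with "confidence" (0 to 1); they miss things now and then, are a little off and sometimes report something else, mostly with a low value. They report only what shows in the picture. A call takes as long as a camera call. They do not tell look-alikes from the thing itself.
- robot.boxes_of(camera, query): "location" ([x, y, z] in m, in the coordinates of the camera as it stood for that picture, good to about 4 mm: the middle of the surface that is visible of it).
- robot.masks_of(camera, query): "region" (400x640 bool, what is visible of it).
- robot.spot_point(camera, query): "location" ([x, y, z] in m, in the coordinates of the camera as it stood for that picture, good to about 4 mm: a listed point, or the origin of a listed thing).
The state is a dict: "t": time; "joint_positions": joint angles; "joint_vel": joint speeds; "joint_torque": joint torques, N m; "tcp_pos": TCP position; "eef_rot": TCP orientation; "ft_force": force on the tool from outside, world axes, zero at the start; "wrist_torque": the same for the moment, N m; "width": opening from 0.0 (shut) to 1.0 (fully open); "gripper_force": force on a finger pad.
Only numpy, scipy, OpenCV 4.12 (cv2) and the standard library are available. Lean on these libraries where they do the work, as an engineer would, in place of code of your own. Each camera call takes 0.05 s, during which the arm holds its last target. There are 200 camera calls.

## Working session

There is one attempt and no reset: what is moved stays moved. The work goes in short steps, Python scripts to look and compute and a tool call to move; the robot and the scene stay as the last step left them, time stands still between calls to the robot, and variables do not carry over. Pictures are saved under pics/ and viewed, at most 14 in all, crops included, and the job is handed in when it is done.

Besides the shell and the picture viewer there is one more tool, called after ">>>" by a JSON object that holds its "name" and its "arguments". play_rows: Moves the arm, as the interface text tells. Its arguments: {"type":"object","properties":{"moves":{"type":"array","items":{"type":"array","items":{"type":"array","items":{"type":"number"}}}},"squeeze":{"type":"number"}},"required":["moves"]}

```bash
mkdir -p pics; ls; cat > h.py <<'E'
import numpy as np, cv2
from workcell import robot
from scipy.spatial.transform import Rotation as R
def w(cam,p):
    E=np.array(robot.get_calibration(cam)["extrinsics"]); return (E@np.r_[p,1])[:3]
def pix(cam,P):
    c=robot.get_calibration(cam);E=np.linalg.inv(np.array(c["extrinsics"]));q=E@np.r_[P,1];u=np.array(c["mtx"])@[q[0]/-q[2],-q[1]/-q[2],1];return u[:2]
def unpix(cam,uv,z):
    c=robot.get_calibration(cam);E=np.array(c["extrinsics"]);d=np.linalg.inv(np.array(c["mtx"]))@[uv[0],uv[1],1]
    d=E[:3,:3]@[d[0],-d[1],-d[2]];o=E[:3,3];return o+d*(z-o[2])/d[2]
def spots(cam,names):
    for n in names:
        for r in robot.spot_point(cam,n)[:5]: print(cam,n,round(r["confidence"],2),w(cam,r["location"]).round(4), {k:v for k,v in r.items() if k not in("confidence","location")})
def st():
    s=robot.read_state();print(s["t"],np.round(s["tcp_pos"],4),R.from_quat(s["eef_rot"]).as_matrix().round(3).tolist(),np.round(s["ft_force"],1),s["width"],s["gripper_force"])
E
python3 - <<'E'
from h import *
st()
for c in("top","side"):
    cv2.imwrite(f"pics/{c}0.png",robot.grab_frame(c)); k=robot.get_calibration(c);print(c,k)
    spots(c,["stage","pocket1","pocket3","knob_grip","tray","fresh1_mid","spent1_mid","spent2_mid"])
E
```

```text
pics
0.0 [ 0.1793 -0.6242  0.2005] [[0.961, 0.276, -0.001], [0.276, -0.961, 0.002], [-0.0, -0.002, -1.0]] [-0.8 -0.2 -0.5] 1.0008959236959918 0.0
top {'mtx': array([[438.19783412,   0.        , 319.4278454 ],
       [  0.        , 438.19783412, 210.31690601],
       [  0.        ,   0.        ,   1.        ]]), 'extrinsics': array([[ 1.12595049e-04,  9.91658458e-01, -1.28893327e-01,
         4.25440230e-01],
       [-9.99995269e-01, -2.84560360e-04, -3.06285215e-03,
         3.79681067e-02],
       [-3.07398117e-03,  1.28893062e-01,  9.91653735e-01,
         1.25951135e+00],
       [ 0.00000000e+00,  0.00000000e+00,  0.00000000e+00,
         1.00000000e+00]])}
top stage 0.72 [ 0.595  -0.0049 -0.0044] {}
top stage 0.7 [0.5091 0.3978 0.0276] {}
top stage 0.24 [0.4533 0.2594 0.0052] {}
top pocket1 0.9 [ 0.5887 -0.0037  0.0061] {}
top pocket1 0.9 [ 0.6052 -0.0796  0.0102] {}
top pocket1 0.76 [0.5796 0.0785 0.0107] {}
top pocket1 0.48 [ 0.5966 -0.0036 -0.0014] {}
top pocket1 0.44 [0.4512 0.2588 0.0034] {}
top pocket3 0.9 [ 0.5887 -0.0037  0.0061] {}
top pocket3 0.9 [ 0.6052 -0.0796  0.010
[... 1068 characters left out ...]

side pocket1 0.98 [ 0.6079 -0.0766  0.0126] {}
side pocket1 0.93 [0.5855 0.0751 0.0098] {}
side pocket1 0.91 [ 0.5928 -0.0065  0.0095] {}
side pocket3 0.98 [ 0.6079 -0.0766  0.0126] {}
side pocket3 0.93 [0.5855 0.0751 0.0098] {}
side pocket3 0.91 [ 0.5928 -0.0065  0.0095] {}
side knob_grip 0.54 [ 0.5099 -0.0155  0.0823] {}
side tray 0.76 [ 0.4833 -0.3502 -0.0018] {}
side tray 0.52 [ 0.6057 -0.0808  0.014 ] {}
side fresh1_mid 0.94 [0.5147 0.3976 0.0293] {}
side spent1_mid 0.88 [0.577  0.0722 0.0376] {}
side spent1_mid 0.18 [ 0.7728 -0.19    0.0012] {}
side spent2_mid 0.9 [0.3654 0.3686 0.0255] {}
side spent2_mid 0.74 [0.5948 0.0029 0.0426] {}
side spent2_mid 0.43 [ 0.5931  0.0046 -0.0017] {}
```

View pics/top0.png

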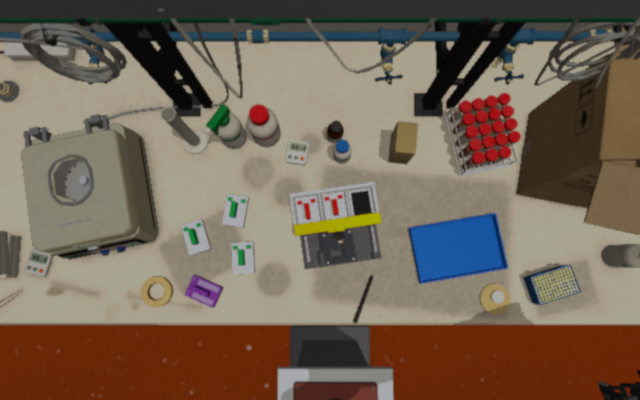

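View pics/side0.png

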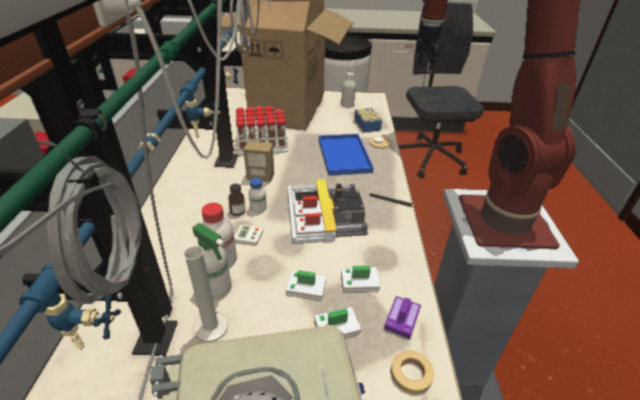

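The top view shows three green-fin cassettes at (235,210), (195,237) and (242,258). Two red ones sit in the left and middle pockets at (307,208) and (334,205), and the right pocket is empty. The tray is at (458,248) and the purple look-alike at (204,290). The side view agrees with this.

```bash
cat >> h.py <<'E'
def fins(cam,col,img=None,zf=0.045,amin=20):
    if img is None: img=robot.grab_frame(cam)
    h=cv2.cvtColor(img,cv2.COLOR_BGR2HSV)
    m=cv2.inRange(h,(45,90,40),(80,255,255)) if col=="g" else cv2.inRange(h,(0,140,80),(6,255,255))|cv2.inRange(h,(174,140,80),(180,255,255))
    n,l,s,c=cv2.connectedComponentsWithStats(m)
    for i in range(1,n):
        if s[i,4]<amin or s[i,4]>400: continue
        p=unpix(cam,c[i],zf)
        if not(0.25<p[0]<0.85 and abs(p[1])<0.55): continue
        ys,xs=np.where(l==i);P=np.array([unpix(cam,(a,b),zf)[:2] for a,b in zip(xs,ys)]);P-=P.mean(0)
        v=np.linalg.svd(P,full_matrices=False)[2][0];v*=np.sign(v[0]) or 1
        print(cam,col,s[i,4],c[i].round(1),p.round(4),"yaw",round(np.degrees(np.arctan2(v[1],v[0])),1))
E
python3 - <<'E'
from h import *
for cam in("top","side"):
    img=cv2.imread(f"pics/{cam}0.png")
    fins(cam,"g",img,0.042);fins(cam,"r",img,0.052)
    for q in ("fresh1_mid","fresh2_mid","spent1_mid","tray"):
        for r in robot.masks_of(cam,q):
            m=r["region"].astype(np.uint8);ys,xs=np.where(m)
            if len(xs)<50: continue
            (c,s,a)=cv2.minAreaRect(np.array([unpix(cam,(x,y),0.02)[:2] for x,y in zip(xs,ys)],np.float32))
            print(cam,q,round(r["confidence"],2),len(xs),np.round(c,4),np.round(s,3),round(a,1))
spots("side",["fresh2_mid","fresh3_mid","spent3_mid","knob_grip"])
spots("top",["fresh2_mid","fresh3_mid","knob_grip"])
E
```

```text
top g 97 [232.5 207.6] [0.5915 0.2855 0.042 ] yaw 6.9
top g 104 [191.7 235.3] [0.5138 0.3972 0.042 ] yaw 31.3
top g 82 [240.7 256.8] [0.4542 0.2595 0.042 ] yaw 5.4
top r 60 [334.7 206.7] [ 0.5925 -0.0009  0.052 ] yaw 9.4
top r 57 [306.9 210.9] [0.5808 0.0764 0.052 ] yaw 7.2
top fresh1_mid 0.79 728 [0.5101 0.3916] [0.09  0.066] 18.6Traceback (most recent call last):
  File "<stdin>", line 9, in <module>
  File "h.py", line 9, in unpix
    c=robot.get_calibration(cam);E=np.array(c["extrinsics"]);d=np.linalg.inv(np.array(c["mtx"]))@[uv[0],uv[1],1]
ValueError: time passes only in moves, steps and waits
```

```bash
cat >> h.py <<'E'
def go(*pts):
    """pts: (x,y,z,yawdeg of tool x)"""
    s=robot.read_state();p=np.array(s["tcp_pos"]);Q=R.from_quat(s["eef_rot"])
    print("at",s["t"],p.round(4),"yaw",np.degrees(np.arctan2(*Q.as_matrix()[[1,0],0])).round(1),"F",np.round(s["ft_force"],1),"w",round(s["width"],3),"g",round(s["gripper_force"],1))
    for x,y,z,a in pts:
        d=Q.inv().apply(np.array([x,y,z])-p)/.025
        c,n=np.cos(np.radians(a)),np.sin(np.radians(a))
        T=R.from_matrix([[c,n,0],[n,-c,0],[0,0,-1]])
        r=np.degrees((Q.inv()*T).as_rotvec())/6
        print((x,y,z,a),d.round(2).tolist(),r.round(2).tolist(),"rows",int(np.ceil(np.linalg.norm(d)/2.5)))
S0=np.array([.593,0.0]);SY=8.8
def stg(x,y):
    c,n=np.cos(np.radians(SY)),np.sin(np.radians(SY));return S0+[c*x-n*y,n*x+c*y]
E
python3 - <<'E'
from h import *
k=stg(-.085,0);print(k)
go((.45,-.35,.2,8.8),(*k,.2,8.8))
E
```

```text
[ 0.50900059 -0.0130038 ]
at 0.95 [ 0.1795 -0.6247  0.2014] yaw 16.0 F [ 1.1 -1.  -0. ] w 1.0 g 0.0
(0.45, -0.35, 0.2, 8.8) [13.43, -7.57, 0.06] [-0.0, 0.0, 1.2] rows 7
(np.float64(0.5090005875770429), np.float64(-0.013003796084143237), 0.2, 8.8) [19.42, -19.88, 0.06] [-0.0, 0.0, 1.2] rows 12
```

>>> {"name": "play_rows", "arguments": {"moves": [[[-1,2,-1,0,0,0,0.2],[-1,4,-2.2,0,0,0,0.4],[-1,6,-3.3,0,0,0,0.6],[-1,8,-4.5,0,0,0,0.8],[-1,10,-6,0,0,0,1],[-1,12,-7,0,0,0,1.2],[-1,13.4,-8.5,0,0,0,1.2],[-1,14.5,-10.5,0,0,0,1.2],[-1,15.5,-12.5,0,0,0,1.2],[-1,17,-14.5,0,0,0,1.2],[-1,18,-16.5,0,0,0,1.2],[-1,18.4,-17.5,0,0,0,1.2]]]}}

```text
t: 2.45
tcp_pos: [0.5013, -0.0735, 0.2018]
eef_rot: [0.997, 0.079, 0.0, -0.0]
ft_force: [-0.3, -0.6, 0.3]
width: 1.0
gripper_force: 0.0
```

```bash
python3 - <<'E'
from h import *
k=stg(-.085,0)
go((*k,.2,8.8),(*k,.085,8.8))
E
```

```text
at 2.45 [ 0.5013 -0.0735  0.2018] yaw 9.1 F [-0.3 -0.6  0.3] w 1.0 g 0.0
(np.float64(0.5090005875770429), np.float64(-0.013003796084143237), 0.2, 8.8) [0.68, -2.34, 0.07] [-0.0, -0.01, 0.04] rows 1
(np.float64(0.5090005875770429), np.float64(-0.013003796084143237), 0.085, 8.8) [0.68, -2.34, 4.67] [-0.0, -0.01, 0.04] rows 3
```

>>> {"name": "play_rows", "arguments": {"moves": [[[-1,0.7,-2.34,0,0,0,0],[-1,0.7,-2.34,0,0,0,0],[-1,0.7,-2.34,2,0,0,0],[-1,0.7,-2.34,4,0,0,0],[-1,0.7,-2.34,5,0,0,0],[-1,0.7,-2.34,5,0,0,0],[0,0.7,-2.34,5,0,0,0],[0,0.7,-2.34,5,0,0,0],[0,0.7,-2.34,5,0,0,0]]], "squeeze": 40}}

```text
t: 3.58
tcp_pos: [0.5097, -0.0168, 0.0774]
eef_rot: [0.997, 0.077, 0.001, 0.0]
ft_force: [-0.4, -0.5, -0.7]
width: 0.496
gripper_force: 0.0
```

```bash
python3 - <<'E'
from h import *
f=robot.grab_frame("side")
u=pix("side",[.51,-.01,.08]).astype(int);print(u)
cv2.imwrite("pics/s1.png",cv2.resize(f[u[1]-75:u[1]+75,u[0]-100:u[0]+100],None,fx=4,fy=4,interpolation=cv2.INTER_CUBIC))
spots("side",["knob_grip"]);spots("top",["stage"])
k=stg(-.085,0)
go((*k,.077,8.8))
E
```

```text
[338 191]
side knob_grip 0.45 [ 0.5114 -0.0132  0.0815] {}
top stage 0.72 [ 0.595  -0.0049 -0.0044] {}
top stage 0.7 [0.5091 0.3978 0.0276] {}
top stage 0.24 [0.4533 0.2594 0.0052] {}
at 3.725 [ 0.5093 -0.0167  0.0768] yaw 8.8 F [ 0.4 -0.2 -0.2] w 0.499 g 0.0
(np.float64(0.5090005875770429), np.float64(-0.013003796084143237), 0.077, 8.8) [0.01, -0.15, -0.01] [0.0, -0.01, 0.0] rows 1
```

View pics/s1.png

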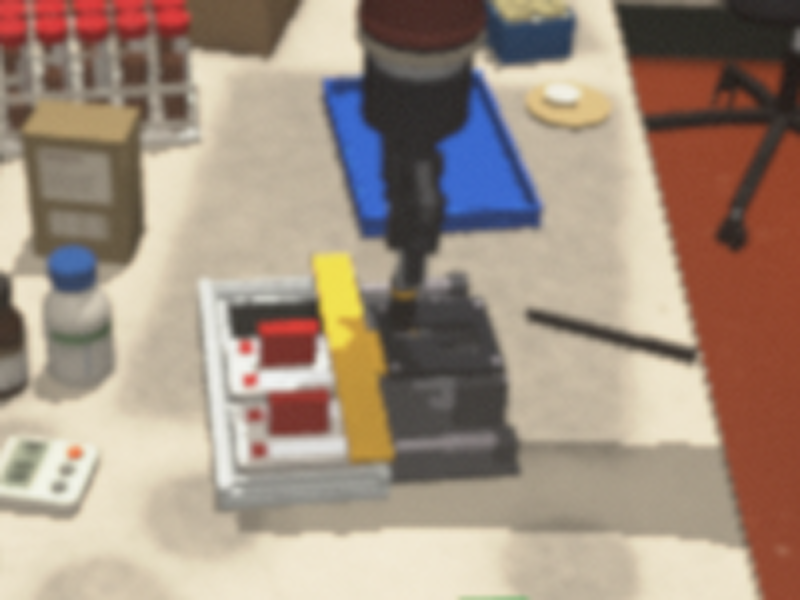

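The side crop shows the fingers at the knob (about (405,300) in the crop), with the bar home.

>>> {"name": "play_rows", "arguments": {"moves": [[[1,0,-0.1,0,0,0,0],[1,0,-0.1,0,0,0,0],[1,0,-0.1,0,0,0,0],[1,0,-0.1,0,0,0,0]]], "squeeze": 70}}

```text
t: 4.22
tcp_pos: [0.5087, -0.0143, 0.0764]
eef_rot: [0.997, 0.077, -0.0, -0.0]
ft_force: [0.7, -0.2, 0.0]
width: 0.002
gripper_force: 0.0
```

>>> {"name": "play_rows", "arguments": {"moves": [[[1,-0.5,0,0,0,0,0],[1,-1,0,0,0,0,0],[1,-1.5,0,0,0,0,0],[1,-1.9,0,0,0,0,0],[1,-1.9,0,0,0,0,0],[1,-1.9,0,0,0,0,0]]]}}

```text
t: 4.97
tcp_pos: [0.4622, -0.0215, 0.0766]
eef_rot: [0.997, 0.077, 0.0, 0.0]
ft_force: [-0.3, -0.2, -0.0]
width: -0.001
gripper_force: 0.0
```

The grip missed: the fingers closed fully on nothing. I'll look before moving further.

```bash
python3 - <<'E'
from h import *
a=cv2.imread("pics/top0.png")[165:285,280:400]; b=cv2.imread("pics/side0.png")[150:250,270:390]
A=cv2.resize(a,(400,400),interpolation=cv2.INTER_CUBIC);B=cv2.resize(b,(400,333),interpolation=cv2.INTER_CUBIC)
B=cv2.copyMakeBorder(B,0,67,0,0,cv2.BORDER_CONSTANT)
cv2.imwrite("pics/k.png",np.clip(np.hstack([A,B]).astype(float)*1.6,0,255).astype(np.uint8))
print(pix("top",[.511,-.0155,.1]),pix("side",[.511,-.0155,.1]),pix("side",[.511,-.0155,.058]))
E
```

```text
[340.96281228 234.70217602] [338.39410735 185.26596467] [337.7027191  196.63830716]
```

View pics/k.png

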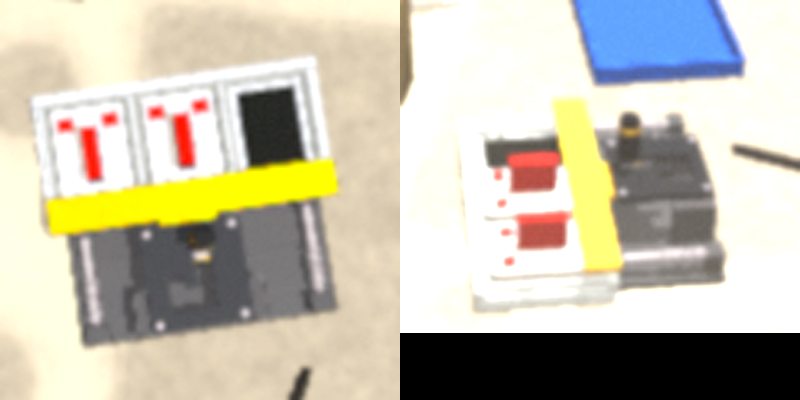

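```bash
python3 - <<'E'
from h import *
t=robot.grab_frame("top");s=robot.grab_frame("side")
A=cv2.resize(t[165:285,280:400],(400,400),interpolation=cv2.INTER_CUBIC);B=cv2.resize(s[150:250,270:390],(400,333),interpolation=cv2.INTER_CUBIC)
B=cv2.copyMakeBorder(B,0,67,0,0,cv2.BORDER_CONSTANT)
cv2.imwrite("pics/k2.png",np.clip(np.hstack([A,B]).astype(float)*1.6,0,255).astype(np.uint8))
print(pix("side",[.462,-.0215,.069])-[270,150],pix("top",[.462,-.0215,.069])-[280,165])
go((.509,-.013,.077,8.8))
E
```

```text
[84.26206755 43.06296994] [62.77101286 88.64358742]
at 5.075 [ 0.4622 -0.0214  0.0765] yaw 8.8 F [ 0.1  1.1 -0.3] w 0.003 g 0.0
(0.509, -0.013, 0.077, 8.8) [1.9, -0.04, -0.02] [-0.0, -0.0, 0.01] rows 1
```

View pics/k2.png

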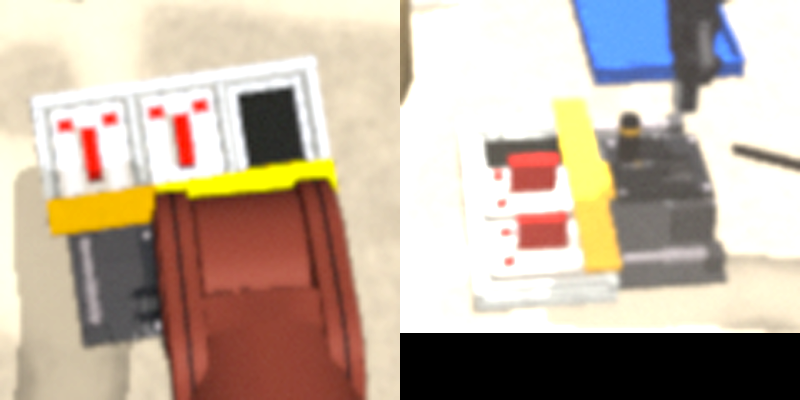

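```bash
python3 - <<'E'
from h import *
s=robot.grab_frame("side")
c=s[110:210,300:400];print(pix("side",[.462,-.0215,.0685])-[300,110],pix("side",[.462,-.0215,.2])-[300,110],pix("side",[.462,-.0215,.1])-[300,110])
c=np.clip(255*(c/255.)**.5,0,255).astype(np.uint8)
cv2.imwrite("pics/k3.png",cv2.resize(c,(600,600),interpolation=cv2.INTER_CUBIC))
E
```

```text
[54.24981837 83.19660834] [57.69952576 45.56033816] [55.03378738 74.64351499]
```

View pics/k3.png

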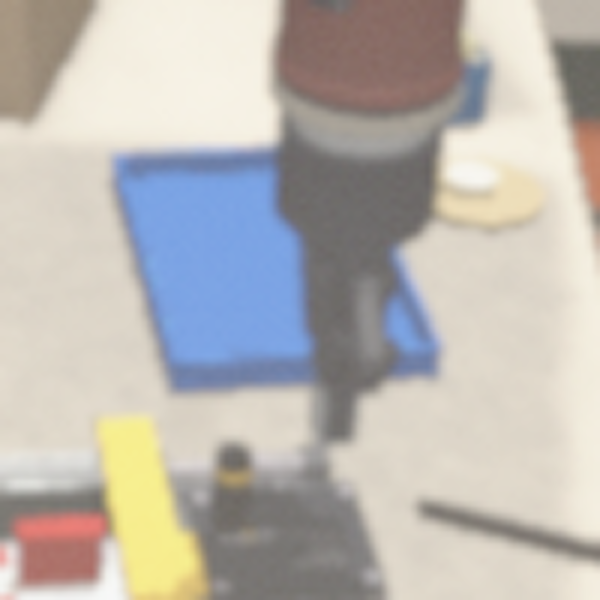

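The side crop puts the closed fingertip at about (356,183), roughly 10 px above where the state predicts. The offset could be in height or sideways, so I'll check from a clearer place.

```bash
python3 - <<'E'
from h import *
print(pix("side",[.462,-.0215,.0685]),pix("side",[.462,-.0515,.0685]),pix("side",[.462,-.0215,.0985]))
go((.462,-.0215,.2,8.8),(.53,.22,.2,8.8))
E
```

```text
[354.24981837 193.19660834] [353.86535674 187.28187203] [354.9958815  185.05706774]
at 5.125 [ 0.4621 -0.0213  0.0764] yaw 8.8 F [-0.3 -0.2  0.1] w -0.003 g 0.0
(0.462, -0.0215, 0.2, 8.8) [-0.0, 0.0, -4.94] [-0.0, -0.0, 0.01] rows 2
(0.53, 0.22, 0.2, 8.8) [4.17, -9.12, -4.94] [-0.0, -0.0, 0.01] rows 5
```

>>> {"name": "play_rows", "arguments": {"moves": [[[-1,0,0,-2,0,0,0],[-1,0,0,-4,0,0,0],[-1,1,-2,-4.9,0,0,0],[-1,2,-4,-4.9,0,0,0],[-1,3,-6,-4.9,0,0,0],[-1,4,-8,-4.9,0,0,0],[-1,4.2,-9,-4.9,0,0,0],[-1,4.2,-9,-4.9,0,0,0],[-1,4.2,-9,-4.9,0,0,0]]]}}

```text
t: 6.25
tcp_pos: [0.5312, 0.216, 0.1987]
eef_rot: [0.997, 0.077, -0.0, 0.0]
ft_force: [0.3, -0.3, 0.1]
width: 0.999
gripper_force: 0.0
```

```bash
python3 - <<'E'
from h import *
t=robot.grab_frame("top");s=robot.grab_frame("side");p=np.array(robot.read_state()["tcp_pos"]);print(p)
Rm=R.from_quat(robot.read_state()["eef_rot"]).as_matrix()
pt=pix("top",p);ps=pix("side",p);o=[]
for im,c,nm in((t,pt,"top"),(s,ps,"side")):
    c0=np.array(c).astype(int)-[50,75];o.append(cv2.resize(im[c0[1]:c0[1]+100,c0[0]:c0[0]+100],(400,400),interpolation=cv2.INTER_CUBIC))
    for off in((0,.0425,-.005),(0,-.0425,-.005),(0,.057,-.073+.008),(0,-.057,-.073+.008)):
        print(nm,off,((pix(nm,p+Rm@off)-c0)*4).round(0))
cv2.imwrite("pics/k4.png",np.clip(255*(np.hstack(o)/255.)**.6,0,255).astype(np.uint8))
E
```

```text
[0.53132443 0.2153894  0.19886796]
top (0, 0.0425, -0.005) [272. 290.]
top (0, -0.0425, -0.005) [132. 311.]
top (0, 0.057, -0.065) [283. 275.]
top (0, -0.057, -0.065) [ 86. 305.]
side (0, 0.0425, -0.005) [192. 251.]
side (0, -0.0425, -0.005) [214. 343.]
side (0, 0.057, -0.065) [192. 155.]
side (0, -0.057, -0.065) [223. 275.]
```

View pics/k4.png

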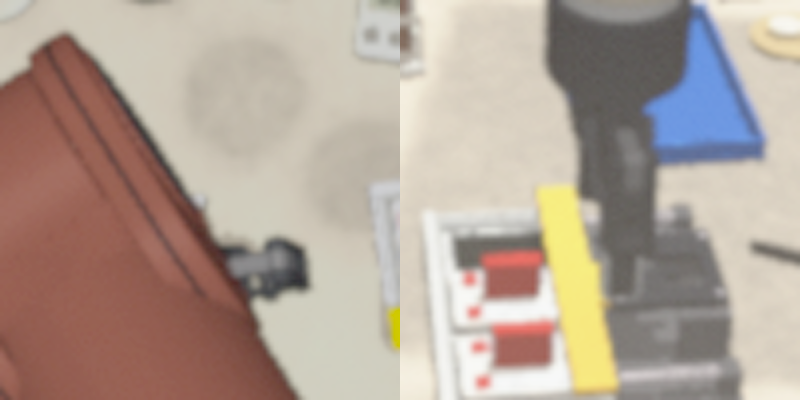

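The top view matches the predicted finger position, so xy is right. In the side view the near fingertip (about (222,293)) is some 37 mm higher than reported. That also explains closing just above the 104 mm knob. I'll treat true z as reported + 0.037 and check it by contact.

```bash
python3 - <<'E'
from h import *
go((.509,-.014,.199,8.8))
E
```

```text
at 6.35 [0.5313 0.2154 0.1989] yaw 8.7 F [0.3 0.1 0.6] w 0.996 g 0.0
(0.509, -0.014, 0.199, 8.8) [-2.27, 8.93, 0.0] [0.01, 0.0, -0.01] rows 4
```

>>> {"name": "play_rows", "arguments": {"moves": [[[-0.2,-0.6,2.4,0,0,0,0],[-0.2,-1.2,4.7,0,0,0,0],[-0.2,-1.8,7,0,0,0,0],[-0.2,-2.27,8.93,0,0,0,0],[-0.2,-2.27,8.93,1.5,0,0,0],[-0.2,-2.27,8.93,3.5,0,0,0],[-0.2,-2.27,8.93,4.8,0,0,0],[-0.2,-2.27,8.93,5.3,0,0,0],[-0.2,-2.27,8.93,5.75,0,0,0],[-0.2,-2.27,8.93,5.75,0,0,0]]], "squeeze": 40}}

```text
t: 7.6
tcp_pos: [0.5094, -0.0126, 0.0554]
eef_rot: [0.997, 0.077, 0.0, 0.0]
ft_force: [0.8, 0.6, 0.9]
width: 0.598
gripper_force: 0.0
```

>>> {"name": "play_rows", "arguments": {"moves": [[[1,0,0,0,0,0,0],[1,0,0,0,0,0,0],[1,0,0,0,0,0,0],[1,0,0,0,0,0,0]]]}}

```text
t: 8.1
tcp_pos: [0.5099, -0.0125, 0.0562]
eef_rot: [0.997, 0.077, 0.001, 0.0]
ft_force: [-0.9, -0.2, 5.9]
width: 0.211
gripper_force: 38.9
```

>>> {"name": "play_rows", "arguments": {"moves": [[[-0.2,0,0,0,0,0,0],[-0.2,0,0,0,0,0,0],[-0.2,0,0,0.3,0,0,0],[-0.2,0,0,0.5,0,0,0],[1,0,0,0.5,0,0,0],[1,0,0,0.5,0,0,0],[1,0,0,0.5,0,0,0],[1,0,0,0.5,0,0,0]]], "squeeze": 70}}

```text
t: 9.1
tcp_pos: [0.5092, -0.0125, 0.0428]
eef_rot: [0.997, 0.077, -0.0, 0.0]
ft_force: [0.1, -0.4, 0.2]
width: 0.213
gripper_force: 68.3
```

>>> {"name": "play_rows", "arguments": {"moves": [[[1,-0.4,0,0,0,0,0],[1,-0.8,0,0,0,0,0],[1,-1.2,0,0,0,0,0],[1,-1.6,0,0,0,0,0],[1,-1.85,0,0,0,0,0],[1,-1.85,0,0,0,0,0],[1,-1.85,0,0,0,0,0]]]}}

```text
t: 9.98
tcp_pos: [0.4653, -0.0191, 0.0429]
eef_rot: [0.997, 0.077, 0.002, -0.0]
ft_force: [10.0, 0.6, -10.3]
width: 0.214
gripper_force: 68.6
```

>>> {"name": "play_rows", "arguments": {"moves": [[[1,-0.08,0,0,0,0,0],[1,-0.1,-0.3,0,0,0,0],[1,-0.1,-0.6,0,0,0,0],[1,-0.1,-0.9,0,0,0,0],[1,-0.1,-0.95,0,0,0,0],[1,-0.1,-0.95,0,0,0,0]]]}}

```text
t: 10.72
tcp_pos: [0.4593, 0.0039, 0.0429]
eef_rot: [0.997, 0.077, 0.002, -0.0]
ft_force: [10.8, -0.2, -11.1]
width: 0.211
gripper_force: 68.6
```

>>> {"name": "play_rows", "arguments": {"moves": [[[1,0.2,-0.03,0,0,0,0],[1,0.4,-0.03,0,0,0,0],[1,0.55,-0.03,0,0,0,0],[1,0.55,-0.03,0,0,0,0],[1,0.55,-0.03,0,0,0,0]]]}}

```text
t: 11.35
tcp_pos: [0.4726, 0.0062, 0.0429]
eef_rot: [0.997, 0.077, 0.002, -0.0]
ft_force: [9.7, -2.0, -9.1]
width: 0.211
gripper_force: 68.7
```

>>> {"name": "play_rows", "arguments": {"moves": [[[0.1,0,0,0,0,0,0],[-0.1,0,0,0,0,0,0],[-0.1,0,0,0,0,0,0],[-0.1,0,0,-1.5,0,0,0],[-0.1,0,0,-3.5,0,0,0],[-0.1,0,0,-5,0,0,0],[-0.1,0,-3,-5,0,0,0],[-0.1,0,-5,-5,0,0,0]]]}}

```text
t: 12.35
tcp_pos: [0.4517, 0.1311, 0.1685]
eef_rot: [0.997, 0.076, 0.001, 0.0]
ft_force: [0.9, 0.2, -0.6]
width: 0.551
gripper_force: 0.0
```

```bash
python3 - <<'E'
from h import *
robot.grab_frame("side");t=robot.grab_frame("top");s=robot.grab_frame("side")
spots("side",["knob_grip","pocket1","fresh1_mid"])
fins("side","r",s,.052);fins("side","g",s,.042);fins("top","g",t,.042);fins("top","r",t,.052)
A=cv2.resize(t[165:285,280:400],(400,400),interpolation=cv2.INTER_CUBIC);B=cv2.resize(s[150:250,270:390],(400,333),interpolation=cv2.INTER_CUBIC)
B=cv2.copyMakeBorder(B,0,67,0,0,cv2.BORDER_CONSTANT)
cv2.imwrite("pics/p1.png",np.clip(np.hstack([A,B]).astype(float)*1.6,0,255).astype(np.uint8))
p=stg(0,.078);go((.579,.077,.165,8.8),(.593,.001,.165,8.8))
E
```

```text
side pocket1 0.96 [0.5854 0.0734 0.0083] {}
side pocket1 0.83 [ 0.6065 -0.0789  0.0155] {}
side pocket1 0.62 [ 0.5947 -0.0021  0.0089] {}
side pocket1 0.39 [0.5866 0.2881 0.0026] {}
side fresh1_mid 0.92 [0.5151 0.3957 0.0283] {}
side r 124 [280.  116.7] [ 0.7413 -0.5433  0.052 ] yaw -79.8
side r 133 [309.6 200.3] [ 0.5945 -0.0007  0.052 ] yaw 83.8
side r 118 [312.3 218.1] [0.5829 0.0802 0.052 ] yaw 77.1
side g 144 [360.7 271.3] [0.4552 0.2633 0.042 ] yaw 31.2
side g 125 [305.6 275.4] [0.5901 0.2829 0.042 ] yaw -16.9
side g 204 [337.5 316.3] [0.5133 0.3973 0.042 ] yaw 34.6
top g 96 [232.5 207.5] [0.5917 0.2856 0.042 ] yaw 6.6
top g 105 [191.7 235.2] [0.514  0.3974 0.042 ] yaw 31.5
top r 60 [334.7 206.7] [ 0.5925 -0.0009  0.052 ] yaw 9.4
top r 57 [306.9 210.9] [0.5808 0.0764 0.052 ] yaw 7.2
at 12.65 [0.4517 0.1291 0.1675] yaw 8.8 F [ 0.1 -1.   0.8] w 0.551 g 0.0
(0.579, 0.077, 0.165, 8.8) [4.71, 2.84, 0.1] [0.0, 0.0, -0.0] rows 3
(0.593, 0.001, 0.165, 8.8) [4.8, 5.93, 0.1] [0.0, 0.0, -0.0] rows 4
```

View pics/p1.png

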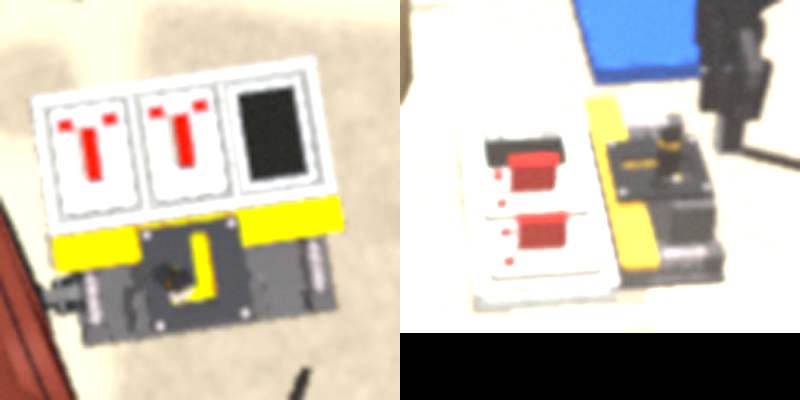

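Parked: the bar is pulled back and the knob sits in the notch at left crop (178,285). All three pockets are clear. Now to grip spent1.

>>> {"name": "play_rows", "arguments": {"moves": [[[-0.1,1.6,1,0,0,0,0],[-0.1,3.2,2,0,0,0,0],[-0.1,4.78,2.87,0,0,0,0],[-0.1,4.78,2.87,0,0,0,0],[-0.1,4.78,2.87,2,0,0,0],[-0.1,4.78,2.87,4,0,0,0],[-0.1,4.78,2.87,5.4,0,0,0],[-0.1,4.78,2.87,6.2,0,0,0],[-0.1,4.78,2.87,6.2,0,0,0]]], "squeeze": 40}}

```text
t: 13.78
tcp_pos: [0.5799, 0.0768, 0.0119]
eef_rot: [0.997, 0.077, -0.001, 0.0]
ft_force: [-0.4, 0.4, 0.2]
width: 0.548
gripper_force: 0.0
```

>>> {"name": "play_rows", "arguments": {"moves": [[[1,0,0,0,0,0,0],[1,0,0,0,0,0,0],[1,0,0,0,0,0,0],[1,0,0,0,0,0,0],[1,0,0,0,0,0,0]]]}}

```text
t: 14.4
tcp_pos: [0.5819, 0.0774, 0.0142]
eef_rot: [0.997, 0.077, 0.001, 0.0]
ft_force: [-1.3, -0.4, 7.0]
width: 0.154
gripper_force: 44.0
```

>>> {"name": "play_rows", "arguments": {"moves": [[[1,0,0,-0.5,0,0,0],[1,0,0,-1.5,0,0,0],[1,0,0,-3,0,0,0],[1,0,0,-4.5,0,0,0],[1,0,0,-4.5,0,0,0]]]}}

```text
t: 15.02
tcp_pos: [0.5827, 0.0781, 0.1291]
eef_rot: [0.997, 0.077, 0.003, 0.0]
ft_force: [0.3, 0.8, -2.1]
width: 0.154
gripper_force: 42.9
```

```bash
python3 - <<'E'
from h import *
go((.474,-.295,.126,8.8),(.474,-.295,.011,8.8))
spots("top",["tray"])
E
```

```text
at 15.025 [0.5827 0.0781 0.1291] yaw 8.8 F [ 0.3  0.8 -2.1] w 0.154 g 42.9
(0.474, -0.295, 0.126, 8.8) [-6.59, 14.08, 0.09] [0.0, -0.06, 0.01] rows 7
(0.474, -0.295, 0.011, 8.8) [-6.62, 14.08, 4.69] [0.0, -0.06, 0.01] rows 7
top tray 0.78 [ 0.4818 -0.3474  0.0015] {}
```

>>> {"name": "play_rows", "arguments": {"moves": [[[1,-0.5,1.2,0,0,0,0],[1,-1.4,3,0,0,0,0],[1,-2.3,5,0,0,0,0],[1,-3.3,7,0,0,0,0],[1,-4.2,9,0,0,0,0],[1,-5.2,11,0,0,0,0],[1,-6,12.8,0,0,0,0],[1,-6.6,14.1,0,0,0,0],[1,-6.6,14.1,1.5,0,0,0],[1,-6.6,14.1,3,0,0,0],[1,-6.6,14.1,3.6,0,0,0],[1,-6.6,14.1,3.6,0,0,0]]]}}

```text
t: 16.58
tcp_pos: [0.471, -0.2956, 0.0342]
eef_rot: [0.997, 0.077, -0.001, -0.001]
ft_force: [1.0, -0.1, 0.0]
width: 0.155
gripper_force: 42.8
```

>>> {"name": "play_rows", "arguments": {"moves": [[[1,0,0,0.4,0,0,0],[1,0,0,0.7,0,0,0],[1,0,0,0.9,0,0,0],[1,0,0,0.9,0,0,0]]]}}

```text
t: 17.08
tcp_pos: [0.4716, -0.2961, 0.0124]
eef_rot: [0.997, 0.077, -0.0, -0.0]
ft_force: [-0.0, 0.9, -1.4]
width: 0.151
gripper_force: 42.9
```

>>> {"name": "play_rows", "arguments": {"moves": [[[1,0,0,0.1,0,0,0],[1,0,0,0.2,0,0,0],[1,0,0,0.2,0,0,0],[0.4,0,0,0.1,0,0,0],[-0.1,0,0,0,0,0,0],[-0.1,0,0,0,0,0,0],[-0.1,0,0,-1.5,0,0,0],[-0.1,0,0,-3.5,0,0,0],[-0.1,0,0,-5,0,0,0]]]}}

```text
t: 18.2
tcp_pos: [0.4722, -0.2963, 0.1396]
eef_rot: [0.997, 0.077, 0.001, 0.0]
ft_force: [0.7, -0.5, 0.3]
width: 0.549
gripper_force: 0.0
```

```bash
python3 - <<'E'
from h import *
go((.593,-.0007,.13,8.8),(.593,-.0007,.012,8.8))
E
```

```text
at 18.2 [ 0.4722 -0.2963  0.1396] yaw 8.8 F [ 0.7 -0.5  0.3] w 0.549 g 0.0
(0.593, -0.0007, 0.13, 8.8) [6.59, -10.94, 0.38] [0.01, -0.01, 0.01] rows 6
(0.593, -0.0007, 0.012, 8.8) [6.59, -10.95, 5.1] [0.01, -0.01, 0.01] rows 6
```

>>> {"name": "play_rows", "arguments": {"moves": [[[-0.1,1.2,-2,0,0,0,0],[-0.1,2.4,-4,0,0,0,0],[-0.1,3.6,-6,0,0,0,0],[-0.1,4.8,-8,0,0,0,0],[-0.1,6,-10,0,0,0,0],[-0.1,6.59,-10.95,0,0,0,0],[-0.1,6.59,-10.95,0.5,0,0,0],[-0.1,6.59,-10.95,2.5,0,0,0],[-0.1,6.59,-10.95,4.4,0,0,0],[-0.1,6.59,-10.95,5.05,0,0,0],[-0.1,6.59,-10.95,5.05,0,0,0]]]}}

```text
t: 19.58
tcp_pos: [0.592, -0.0012, 0.0109]
eef_rot: [0.997, 0.077, -0.001, -0.0]
ft_force: [-0.2, 1.7, 0.3]
width: 0.546
gripper_force: 0.0
```

>>> {"name": "play_rows", "arguments": {"moves": [[[1,0,0,0,0,0,0],[1,0,0,0,0,0,0],[1,0,0,0,0,0,0],[1,0,0,0,0,0,0],[1,0,0,-0.1,0,0,0],[1,0,0,-0.5,0,0,0],[1,0,0,-1.5,0,0,0],[1,0,0,-3,0,0,0],[1,0,0,-4.5,0,0,0],[1,0,0,-4.5,0,0,0]]]}}

```text
t: 20.82
tcp_pos: [0.5946, -0.0001, 0.1278]
eef_rot: [0.997, 0.077, 0.003, 0.0]
ft_force: [-0.1, 0.2, -1.8]
width: 0.152
gripper_force: 39.4
```

```bash
python3 - <<'E'
from h import *
go((.490,-.404,.126,8.8),(.490,-.404,.02,8.8))
fins("top","r",None,.049)
E
```

```text
at 20.825 [ 5.946e-01 -1.000e-04  1.278e-01] yaw 8.8 F [-0.1  0.2 -1.8] w 0.152 g 39.4
(0.49, -0.404, 0.126, 8.8) [-6.61, 15.32, 0.05] [0.01, -0.05, 0.01] rows 7
(0.49, -0.404, 0.02, 8.8) [-6.64, 15.32, 4.29] [0.01, -0.05, 0.01] rows 7
top r 318 [321.8 182.4] [0.6618 0.0352 0.049 ] yaw 13.1
top r 75 [442.8 250.4] [ 0.4715 -0.2976  0.049 ] yaw 9.1
```

>>> {"name": "play_rows", "arguments": {"moves": [[[1,-0.5,1.2,0,0,0,0],[1,-1.4,3,0,0,0,0],[1,-2.3,5,0,0,0,0],[1,-3.3,7,0,0,0,0],[1,-4.2,9,0,0,0,0],[1,-5.2,11,0,0,0,0],[1,-6,13,0,0,0,0],[1,-6.4,14.6,0,0,0,0],[1,-6.6,15.3,0.3,0,0,0],[1,-6.6,15.3,1.5,0,0,0],[1,-6.6,15.3,3,0,0,0],[1,-6.6,15.3,4,0,0,0]]]}}

```text
t: 22.38
tcp_pos: [0.4873, -0.4015, 0.0207]
eef_rot: [0.997, 0.078, -0.001, -0.002]
ft_force: [0.5, -0.5, -1.0]
width: 0.153
gripper_force: 39.4
```

>>> {"name": "play_rows", "arguments": {"moves": [[[1,0,0,0,0,0,0],[1,0,0,0,0,0,0]]]}}

```text
t: 22.62
tcp_pos: [0.4889, -0.4033, 0.0245]
eef_rot: [0.997, 0.077, 0.0, -0.0]
ft_force: [0.6, -0.4, -0.5]
width: 0.153
gripper_force: 39.3
```

>>> {"name": "play_rows", "arguments": {"moves": [[[1,0,0,0.3,0,0,0],[1,0,0,0.5,0,0,0],[1,0,0,0.62,0,0,0],[1,0,0,0.62,0,0,0],[0.4,0,0,0.55,0,0,0],[-0.1,0,0,0.45,0,0,0],[-0.1,0,0,0.4,0,0,0],[-0.1,0,0,-1.5,0,0,0],[-0.1,0,0,-3.5,0,0,0],[-0.1,0,0,-5,0,0,0]]]}}

```text
t: 23.88
tcp_pos: [0.4887, -0.404, 0.1515]
eef_rot: [0.997, 0.077, 0.001, 0.001]
ft_force: [1.2, 0.4, -1.3]
width: 0.547
gripper_force: 0.0
```

```bash
python3 - <<'E'
from h import *
st()
t=robot.grab_frame("top");s=robot.grab_frame("side")
fins("top","r",t,.049)
fins("top","g",t,.042);fins("side","g",s,.042)
cv2.imwrite("pics/f1.png",cv2.resize(t[180:290,170:270],(500,550),interpolation=cv2.INTER_CUBIC))
for r in robot.masks_of("top","fresh1_mid"):
    c,sz,a=cv2.minAreaRect(np.argwhere(r["region"])[:,::-1].astype(np.float32));print(round(r["confidence"],2),np.round(c,1),unpix("top",c,.018).round(4),np.round(sz,1),round(a,1))
E
```

```text
23.875 [ 0.4887 -0.404   0.1515] [[0.988, 0.154, 0.002], [0.154, -0.988, -0.001], [0.001, 0.001, -1.0]] [ 1.2  0.4 -1.3] 0.546931294223385 0.0
top r 72 [481.8 244.5] [ 0.4877 -0.4057  0.049 ] yaw 9.0
top r 69 [442.9 250.4] [ 0.4714 -0.2978  0.049 ] yaw 10.7
top g 95 [232.5 207.5] [0.5917 0.2857 0.042 ] yaw 6.5
top g 104 [191.7 235.3] [0.5138 0.3972 0.042 ] yaw 31.3
top g 81 [240.7 256.8] [0.4542 0.2594 0.042 ] yaw 5.4
side g 95 [361.1 269.2] [0.4538 0.2564 0.042 ] yaw 21.8
side g 100 [305.1 274.5] [0.5915 0.2801 0.042 ] yaw -8.2
side g 203 [337.5 316.3] [0.5132 0.3972 0.042 ] yaw 34.7
0.94 [195.8 236.9] [0.5109 0.3925 0.018 ] [30.7 23.1] 71.6
0.33 [337.3 225.6] [ 0.543  -0.0089  0.018 ] [76.9 87.4] 81.3
```

View pics/f1.png

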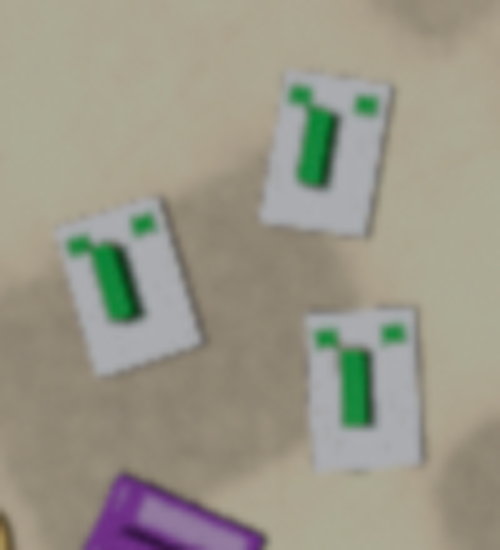

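Both spent cassettes stand in the tray. The crop shows the three fresh ones with full-image centres about (235.6,210.9), (195.8,237.2) and (242.9,258), at yaws -9.6°, +15.7° and +3.4°.

```bash
python3 - <<'E'
from h import *
for u in((235.6,210.9),(195.8,237.2),(242.9,258)): print(unpix("top",u,.02).round(4))
c=unpix("top",(242.9,258),.02)
go((.5,-.2,.15,6),(c[0],c[1],.13,3.4),(c[0],c[1],.003,3.4))
for i in(1,0,-1): print(stg(0,.078*i))
E
```

```text
[0.5849 0.281  0.02  ]
[0.5099 0.3919 0.02  ]
[0.4513 0.2571 0.02  ]
at 24.025 [ 0.4895 -0.4045  0.1516] yaw 8.8 F [ 0.8  0.4 -1.8] w 0.551 g 0.0
(0.5, -0.2, 0.15, 6) [1.67, -8.02, 0.04] [0.03, -0.03, 0.47] rows 4
(np.float64(0.45129363010082385), np.float64(0.2571457910542343), 0.13, 3.4) [2.55, -26.39, 0.78] [0.03, -0.03, 0.9] rows 11
(np.float64(0.45129363010082385), np.float64(0.2571457910542343), 0.003, 3.4) [2.53, -26.41, 5.86] [0.03, -0.03, 0.9] rows 11
[0.5810671  0.07708181]
[0.593 0.   ]
[ 0.6049329  -0.07708181]
```

```bash
python3 - <<'E'
from h import *
for u in((317,147),(117,282),(356,388)): print(unpix("top",(170+u[0]/5-.4,180+u[1]/5-.4),.05).round(4))
E
```

```text
[0.5864 0.2825 0.05  ]
[0.5111 0.3912 0.05  ]
[0.4529 0.2577 0.05  ]
```

>>> {"name": "play_rows", "arguments": {"moves": [[[-0.1,0.5,-2,0,0,0,0],[-0.1,1,-4.3,0,0,0,0],[-0.1,1.5,-6.6,0,0,0,0],[-0.1,2,-8.9,0,0,0,0],[-0.1,2.5,-11.2,0,0,0,0.2],[-0.1,3,-13.5,0,0,0,0.4],[-0.1,3,-15.8,0,0,0,0.6],[-0.1,3,-18.1,0,0,0,0.8],[-0.1,2.8,-20.4,0,0,0,0.9],[-0.1,2.6,-22.7,0,0,0,0.9],[-0.1,2.55,-25,0,0,0,0.9],[-0.1,2.55,-26.4,0,0,0,0.9]]]}}

```text
t: 25.52
tcp_pos: [0.4482, 0.2608, 0.1481]
eef_rot: [1.0, 0.031, -0.001, -0.0]
ft_force: [1.1, -1.7, -0.1]
width: 0.552
gripper_force: 0.0
```

```bash
python3 - <<'E'
from h import *
go((.4515,.2575,.003,3.4))
E
```

```text
at 25.525 [0.4482 0.2608 0.1481] yaw 3.6 F [ 1.1 -1.7 -0.1] w 0.552 g 0.0
(0.4515, 0.2575, 0.003, 3.4) [0.13, 0.14, 5.8] [-0.0, 0.01, 0.03] rows 3
```

>>> {"name": "play_rows", "arguments": {"moves": [[[-0.1,0.03,0,1,0,0,0],[-0.1,0.03,0,3,0,0,0],[-0.1,0.03,0,4.8,0,0,0],[-0.1,0.03,0,5.6,0,0,0],[-0.1,0.03,0,5.6,0,0,0]]]}}

```text
t: 26.15
tcp_pos: [0.4497, 0.258, 0.0079]
eef_rot: [1.0, 0.03, -0.001, 0.0]
ft_force: [0.1, 0.7, 0.8]
width: 0.552
gripper_force: 0.0
```

Just above; go 4 mm lower, +2 mm x, then grip.

>>> {"name": "play_rows", "arguments": {"moves": [[[-0.1,0.05,0,0.2,0,0,0],[-0.1,0.05,0,0.2,0,0,0],[1,0.05,0,0.2,0,0,0],[1,0.05,0,0.2,0,0,0],[1,0.05,0,0.2,0,0,0],[1,0.05,0,0.2,0,0,0]]]}}

```text
t: 26.9
tcp_pos: [0.4523, 0.2587, 0.0045]
eef_rot: [1.0, 0.03, 0.0, -0.0]
ft_force: [-0.2, 0.9, 6.0]
width: 0.151
gripper_force: 44.2
```

>>> {"name": "play_rows", "arguments": {"moves": [[[1,0,0,-0.5,0,0,0],[1,0,0,-2,0,0,0],[1,0,0,-4,0,0,0],[1,0,0,-5.5,0,0,0],[1,0,0,-5.5,0,0,0],[1,0,0,-5.5,0,0,0]]]}}

```text
t: 27.65
tcp_pos: [0.4515, 0.2578, 0.141]
eef_rot: [1.0, 0.03, -0.0, 0.0]
ft_force: [0.2, 0.0, -1.5]
width: 0.153
gripper_force: 43.3
```

```bash
python3 - <<'E'
from h import *
go((*stg(0,-.078),.13,8.8))
E
```

```text
at 27.65 [0.4515 0.2578 0.141 ] yaw 3.4 F [ 0.2  0.  -1.5] w 0.153 g 43.3
(np.float64(0.6049328952301549), np.float64(-0.07708181375283112), 0.13, 8.8) [5.33, 13.74, 0.44] [0.01, 0.01, -0.9] rows 6
```

>>> {"name": "play_rows", "arguments": {"moves": [[[1,0.4,1,0,0,0,0],[1,1.2,3,0,0,0,-0.2],[1,2,5,0,0,0,-0.4],[1,2.7,7,0,0,0,-0.6],[1,3.5,9,0,0,0,-0.8],[1,4.3,11,0,0,0,-0.9],[1,5,12.9,0,0,0,-0.9],[1,5.33,13.75,0,0,0,-0.9],[1,5.33,13.75,0,0,0,-0.9],[1,5.33,13.75,1.5,0,0,-0.9],[1,5.33,13.75,3,0,0,-0.9],[1,5.33,13.75,3.4,0,0,-0.9]]]}}

```text
t: 29.15
tcp_pos: [0.6031, -0.0747, 0.0538]
eef_rot: [0.997, 0.078, -0.002, -0.001]
ft_force: [-0.4, 0.5, -0.7]
width: 0.15
gripper_force: 43.1
```

>>> {"name": "play_rows", "arguments": {"moves": [[[1,0,0,0,0,0,0],[1,0,0,0,0,0,0]]]}}

```text
t: 29.4
tcp_pos: [0.6065, -0.0763, 0.058]
eef_rot: [0.997, 0.077, 0.001, 0.0]
ft_force: [-0.6, -0.1, -1.1]
width: 0.151
gripper_force: 43.1
```

```bash
python3 - <<'E'
from h import *
go((*stg(0,-.078),.0145,8.8))
s=robot.grab_frame("side");c=s[150:250,250:370]
cv2.imwrite("pics/q1.png",np.clip(255*(cv2.resize(c,(720,600),interpolation=cv2.INTER_CUBIC)/255.)**.7,0,255).astype(np.uint8))
E
```

```text
at 29.4 [ 0.6065 -0.0763  0.058 ] yaw 8.9 F [-0.6 -0.1 -1.1] w 0.151 g 43.1
(np.float64(0.6049328952301549), np.float64(-0.07708181375283112), 0.0145, 8.8) [-0.07, 0.02, 1.74] [0.0, -0.02, 0.01] rows 1
```

View pics/q1.png

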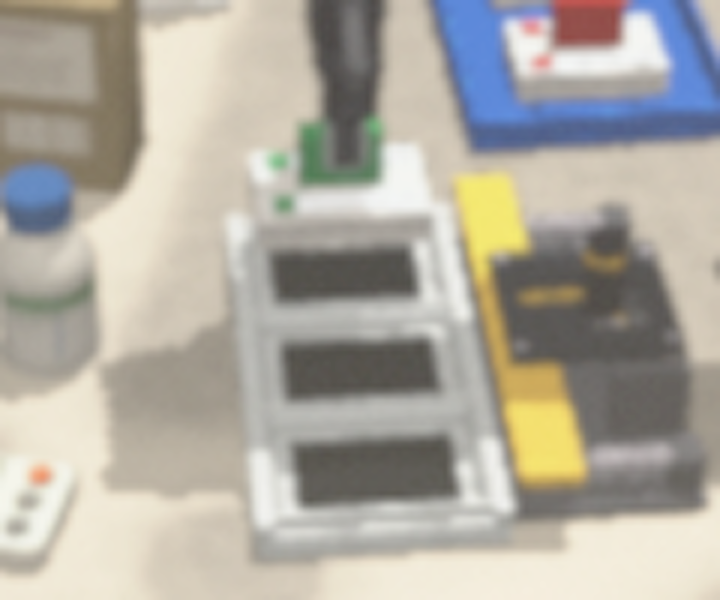

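The side crop shows the cassette held level over pocket 3, its centre at x≈345 against the pocket's 343. Lowering it.

>>> {"name": "play_rows", "arguments": {"moves": [[[1,-0.05,0,0.5,0,0,0],[1,-0.05,0,1,0,0,0],[1,-0.05,0,1.25,0,0,0],[1,-0.05,0,1.25,0,0,0]]]}}

```text
t: 29.95
tcp_pos: [0.6038, -0.0769, 0.0243]
eef_rot: [0.997, 0.077, -0.001, -0.0]
ft_force: [-0.5, -0.3, -1.1]
width: 0.155
gripper_force: 43.2
```

>>> {"name": "play_rows", "arguments": {"moves": [[[1,0,0,0.2,0,0,0],[1,0,0,0.35,0,0,0],[1,0,0,0.5,0,0,0],[1,0,0,0.5,0,0,0]]]}}

```text
t: 30.45
tcp_pos: [0.6044, -0.077, 0.0144]
eef_rot: [0.997, 0.077, 0.0, 0.0]
ft_force: [-9.3, 0.0, 17.1]
width: 0.148
gripper_force: 45.8
```

>>> {"name": "play_rows", "arguments": {"moves": [[[1,-0.06,0,0,0,0,0],[0.6,-0.06,0,0,0,0,0],[0.2,-0.06,0,0,0,0,0],[-0.1,-0.06,0,-0.1,0,0,0],[-0.1,-0.06,0,-1.5,0,0,0],[-0.1,-0.06,0,-3.5,0,0,0],[-0.1,-0.06,0,-5.2,0,0,0],[-0.1,-0.06,-2.5,-5.2,0,0,0],[-0.1,-0.06,-5,-5.2,0,0,0],[-0.1,-0.06,-7.5,-5.2,0,0,0]]]}}

```text
t: 31.7
tcp_pos: [0.5736, 0.1096, 0.143]
eef_rot: [0.997, 0.077, 0.0, 0.0]
ft_force: [1.0, 0.6, 0.3]
width: 0.55
gripper_force: 0.0
```

```bash
python3 - <<'E'
from h import *
t=robot.grab_frame("top");s=robot.grab_frame("side")
go((.5857,.2817,.13,-9.6),(.5857,.2817,.004,-9.6))
fins("top","g",t,.045);fins("side","g",s,.045)
A=cv2.resize(t[175:275,285:385],(400,400),interpolation=cv2.INTER_CUBIC);B=cv2.resize(s[165:245,270:350],(400,400),interpolation=cv2.INTER_CUBIC)
cv2.imwrite("pics/q2.png",np.clip(255*(np.hstack([A,B])/255.)**.7,0,255).astype(np.uint8))
E
```

```text
at 31.8 [0.5718 0.1172 0.1435] yaw 9.5 F [ 0.4 -0.2  0.4] w 0.547 g 0.0
(0.5857, 0.2817, 0.13, -9.6) [1.63, -6.4, 0.57] [-0.04, -0.0, 3.18] rows 3
(0.5857, 0.2817, 0.004, -9.6) [1.62, -6.38, 5.61] [-0.04, -0.0, 3.18] rows 4
top g 72 [362.2 202.3] [ 0.6059 -0.0781  0.045 ] yaw 7.7
top g 96 [232.6 207.7] [0.5908 0.2848 0.045 ] yaw 6.2
top g 103 [191.7 235.2] [0.5138 0.3964 0.045 ] yaw 31.4
side g 94 [306.5 186. ] [ 0.6081 -0.0819  0.045 ] yaw -80.4
side g 171 [305.4 276.3] [0.5903 0.2884 0.045 ] yaw -22.5
side g 206 [337.5 316.3] [0.5135 0.3995 0.045 ] yaw 34.1
```

View pics/q2.png

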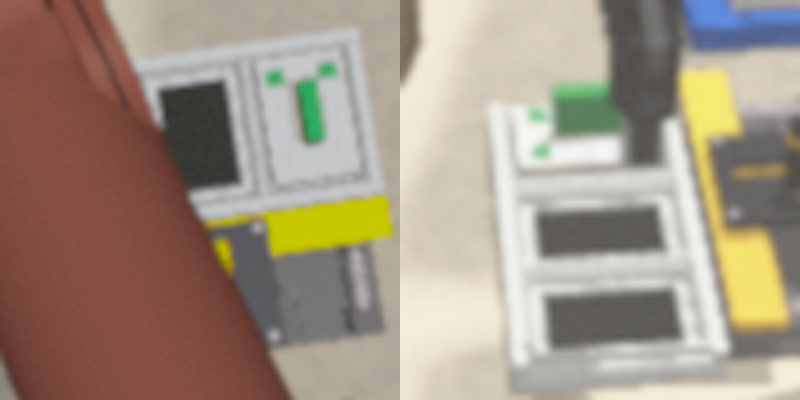

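Pocket 3 is seated: the cassette is square and level in the top view at (362,202). Next is fresh A.

>>> {"name": "play_rows", "arguments": {"moves": [[[-0.1,0.5,-2,0,0,0,1],[-0.1,1.1,-4.3,0,0,0,2.2],[-0.1,1.6,-6.4,0,0,0,3.2],[-0.1,1.6,-6.4,1.5,0,0,3.2],[-0.1,1.6,-6.4,3.2,0,0,3.2],[-0.1,1.6,-6.4,4,0,0,3.2],[-0.1,1.6,-6.4,4,0,0,3.2]]]}}

```text
t: 32.67
tcp_pos: [0.5884, 0.2716, 0.0417]
eef_rot: [0.996, -0.091, -0.001, 0.0]
ft_force: [0.2, -0.2, 0.3]
width: 0.553
gripper_force: 0.0
```

```bash
python3 - <<'E'
from h import *
go((.5857,.2817,.004,-9.6))
E
```

```text
at 32.675 [0.5884 0.2716 0.0417] yaw -10.4 F [ 0.2 -0.2  0.3] w 0.553 g 0.0
(0.5857, 0.2817, 0.004, -9.6) [-0.18, -0.38, 1.51] [0.01, 0.02, -0.13] rows 1
```

>>> {"name": "play_rows", "arguments": {"moves": [[[-0.1,-0.18,-0.38,0,0,0,-0.1],[-0.1,-0.18,-0.38,0.5,0,0,-0.1],[-0.1,-0.18,-0.38,1.1,0,0,-0.1],[-0.1,-0.18,-0.38,1.5,0,0,-0.1],[-0.1,-0.18,-0.38,1.5,0,0,-0.1],[1,-0.18,-0.38,1.5,0,0,-0.1],[1,-0.18,-0.38,1.5,0,0,-0.1],[1,-0.18,-0.38,1.5,0,0,-0.1],[1,-0.18,-0.38,1.5,0,0,-0.1]]]}}

```text
t: 33.8
tcp_pos: [0.5867, 0.2828, 0.0058]
eef_rot: [0.996, -0.085, 0.0, -0.0]
ft_force: [-1.0, -0.4, 4.6]
width: 0.154
gripper_force: 39.8
```

>>> {"name": "play_rows", "arguments": {"moves": [[[1,0,0,0,0,0,0],[1,0,0,-0.5,0,0,0],[1,0,0,-2,0,0,0],[1,0,0,-4,0,0,0],[1,0,0,-5,0,0,0],[1,0,0,-5,0,0,0],[1,0,0,-5,0,0,0]]]}}

```text
t: 34.67
tcp_pos: [0.5857, 0.2818, 0.1291]
eef_rot: [0.996, -0.085, -0.001, 0.001]
ft_force: [0.7, 0.3, -2.5]
width: 0.153
gripper_force: 39.2
```

```bash
python3 - <<'E'
from h import *
go((*stg(0,0),.13,8.8))
E
```

```text
at 34.675 [0.5857 0.2818 0.1291] yaw -9.8 F [ 0.7  0.3 -2.5] w 0.153 g 39.2
(np.float64(0.593), np.float64(0.0), 0.13, 8.8) [2.2, 11.06, -0.03] [0.01, 0.01, -3.1] rows 5
```

>>> {"name": "play_rows", "arguments": {"moves": [[[1,0.2,1,0,0,0,-0.4],[1,0.6,3,0,0,0,-1.2],[1,1,5,0,0,0,-2],[1,1.4,7,0,0,0,-2.8],[1,1.8,9,0,0,0,-3.1],[1,2.1,10.6,0,0,0,-3.1],[1,2.2,11.05,0,0,0,-3.1],[1,2.2,11.05,0,0,0,-3.1],[1,2.2,11.05,1.5,0,0,-3.1],[1,2.2,11.05,3,0,0,-3.1],[1,2.2,11.05,3,0,0,-3.1],[1,2.2,11.05,3,0,0,-3.1]]]}}

```text
t: 36.17
tcp_pos: [0.5942, 0.0025, 0.0564]
eef_rot: [0.997, 0.078, 0.001, -0.0]
ft_force: [-0.7, 1.3, -1.4]
width: 0.154
gripper_force: 39.2
```

```bash
python3 - <<'E'
from h import *
go((.5925,-.0005,.027,8.8))
E
```

```text
at 36.175 [0.5942 0.0025 0.0564] yaw 8.9 F [-0.7  1.3 -1.4] w 0.154 g 39.2
(0.5925, -0.0005, 0.027, 8.8) [-0.09, 0.11, 1.18] [-0.01, -0.01, 0.02] rows 1
```

>>> {"name": "play_rows", "arguments": {"moves": [[[1,-0.09,0.1,0.4,0,0,0],[1,-0.09,0.1,0.9,0,0,0],[1,-0.09,0.1,1.2,0,0,0],[1,-0.09,0.1,1.4,0,0,0],[1,-0.09,0.1,1.5,0,0,0],[1,-0.09,0.1,1.6,0,0,0],[1,-0.09,0.1,1.6,0,0,0]]]}}

```text
t: 37.05
tcp_pos: [0.5918, -0.0017, 0.0158]
eef_rot: [0.997, 0.077, 0.0, 0.0]
ft_force: [-3.1, 1.7, 4.4]
width: 0.154
gripper_force: 40.1
```

Light contact near the floor, so release and retreat towards fresh B.

>>> {"name": "play_rows", "arguments": {"moves": [[[1,-0.02,0,0.05,0,0,0],[0.6,-0.02,0,0.05,0,0,0],[0.2,-0.02,0,0,0,0,0],[-0.1,-0.02,0,-0.1,0,0,0],[-0.1,-0.02,0,-1.5,0,0,0],[-0.1,-0.02,0,-3.5,0,0,0],[-0.1,-0.02,0,-5,0,0,0],[-0.1,-0.5,-2.5,-5,0,0,0],[-0.1,-1.2,-5,-5,0,0,0],[-0.1,-1.5,-7.5,-5,0,0,0],[-0.1,-1.5,-9.5,-5,0,0,0],[-0.1,-1.5,-9.5,-5,0,0,0]]]}}

```text
t: 38.55
tcp_pos: [0.5162, 0.2324, 0.1408]
eef_rot: [0.997, 0.081, 0.0, -0.001]
ft_force: [0.8, 0.6, -0.8]
width: 0.556
gripper_force: 0.0
```

```bash
python3 - <<'E'
from h import *
t=robot.grab_frame("top");s=robot.grab_frame("side")
fins("top","g",t,.045);fins("side","g",s,.045)
go((.5105,.3915,.14,15.7))
A=cv2.resize(t[185:285,160:260],(300,300),interpolation=cv2.INTER_CUBIC);C=cv2.resize(t[175:275,285:385],(300,300),interpolation=cv2.INTER_CUBIC)
cv2.imwrite("pics/q3.png",np.clip(255*(np.hstack([A,C])/255.)**.7,0,255).astype(np.uint8))
E
```

```text
top g 72 [362.2 202.3] [ 0.6059 -0.0781  0.045 ] yaw 7.7
top g 65 [335.2 206.7] [ 0.5934 -0.0025  0.045 ] yaw 8.4
side g 99 [306.8 185.8] [ 0.6073 -0.0831  0.045 ] yaw 88.5
side g 106 [309.7 200.8] [ 0.5944 -0.0072  0.045 ] yaw -88.0
side g 210 [337.4 316.2] [0.5137 0.3993 0.045 ] yaw 33.5
at 38.65 [0.5181 0.2272 0.1402] yaw 8.9 F [-0.2 -1.1 -0.3] w 0.554 g 0.0
(0.5105, 0.3915, 0.14, 15.7) [0.72, -6.54, 0.01] [0.0, 0.0, -1.13] rows 3
```

View pics/q3.png

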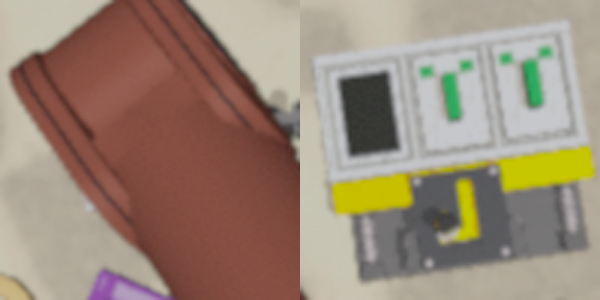

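Two are seated, and fresh B is unmoved (side 337,316). Going for it.

>>> {"name": "play_rows", "arguments": {"moves": [[[-0.1,0.3,-2.3,0,0,0,-0.6],[-0.1,0.6,-4.6,0,0,0,-1.13],[-0.1,0.72,-6.5,0,0,0,-1.13],[-0.1,0.72,-6.5,1.5,0,0,-1.13],[-0.1,0.72,-6.5,3.2,0,0,-1.13],[-0.1,0.72,-6.5,3.8,0,0,-1.13],[-0.1,0.72,-6.5,3.8,0,0,-1.13]]]}}

```text
t: 39.52
tcp_pos: [0.5116, 0.3889, 0.0448]
eef_rot: [0.991, 0.135, -0.001, 0.0]
ft_force: [-0.2, 0.6, 0.2]
width: 0.551
gripper_force: 0.0
```

```bash
python3 - <<'E'
from h import *
go((.5105,.3915,.004,15.7))
E
```

```text
at 39.525 [0.5116 0.3889 0.0448] yaw 15.5 F [-0.2  0.6  0.2] w 0.551 g 0.0
(0.5105, 0.3915, 0.004, 15.7) [-0.01, -0.11, 1.63] [0.01, 0.01, -0.03] rows 1
```

>>> {"name": "play_rows", "arguments": {"moves": [[[-0.1,0,-0.1,0.5,0,0,0],[-0.1,0,-0.1,1.1,0,0,0],[-0.1,0,-0.1,1.6,0,0,0],[-0.1,0,-0.1,1.6,0,0,0],[1,0,-0.1,1.6,0,0,0],[1,0,-0.1,1.6,0,0,0],[1,0,-0.1,1.6,0,0,0],[1,0,-0.1,1.6,0,0,0],[1,0,-0.1,1.6,0,0,0]]]}}

```text
t: 40.65
tcp_pos: [0.5107, 0.3932, 0.0057]
eef_rot: [0.991, 0.136, 0.0, -0.0]
ft_force: [0.3, 2.3, 3.2]
width: 0.149
gripper_force: 44.1
```

>>> {"name": "play_rows", "arguments": {"moves": [[[1,0,0,-0.5,0,0,0],[1,0,0,-2,0,0,0],[1,0,0,-4,0,0,0],[1,0,0,-5,0,0,0],[1,0,0,-5,0,0,0],[1,0,0,-5,0,0,0]]]}}

```text
t: 41.4
tcp_pos: [0.5101, 0.3919, 0.1291]
eef_rot: [0.991, 0.136, -0.001, 0.001]
ft_force: [-0.2, 0.3, -2.4]
width: 0.153
gripper_force: 43.5
```

```bash
python3 - <<'E'
from h import *
go((.5807,.0768,.13,8.8))
E
```

```text
at 41.4 [0.5101 0.3919 0.1291] yaw 15.6 F [-0.2  0.3 -2.4] w 0.153 g 43.5
(0.5807, 0.0768, 0.13, 8.8) [-0.67, 12.9, -0.02] [0.01, 0.01, 1.13] rows 6
```

>>> {"name": "play_rows", "arguments": {"moves": [[[1,0,1.2,0,0,0,0.2],[1,-0.1,3.2,0,0,0,0.5],[1,-0.2,5.2,0,0,0,0.8],[1,-0.4,7.2,0,0,0,1.1],[1,-0.5,9.2,0,0,0,1.13],[1,-0.6,11.2,0,0,0,1.13],[1,-0.67,12.6,0,0,0,1.13],[1,-0.67,12.9,0,0,0,1.13],[1,-0.67,12.9,1.5,0,0,1.13],[1,-0.67,12.9,3,0,0,1.13],[1,-0.67,12.9,3,0,0,1.13],[1,-0.67,12.9,3,0,0,1.13]]]}}

```text
t: 42.9
tcp_pos: [0.5813, 0.0786, 0.0561]
eef_rot: [0.997, 0.078, 0.0, -0.0]
ft_force: [0.5, 0.7, -0.7]
width: 0.153
gripper_force: 43.4
```

```bash
python3 - <<'E'
from h import *
go((.5805,.0765,.0155,8.8))
E
```

```text
at 42.9 [0.5813 0.0786 0.0561] yaw 8.9 F [ 0.5  0.7 -0.7] w 0.153 g 43.4
(0.5805, 0.0765, 0.0155, 8.8) [-0.05, 0.08, 1.62] [-0.01, -0.0, 0.02] rows 1
```

>>> {"name": "play_rows", "arguments": {"moves": [[[1,-0.05,0.06,0.4,0,0,0],[1,-0.05,0.06,0.9,0,0,0],[1,-0.05,0.06,1.2,0,0,0],[1,-0.05,0.06,1.4,0,0,0],[1,-0.05,0.06,1.5,0,0,0],[1,-0.05,0.06,1.6,0,0,0],[1,-0.05,0.06,1.6,0,0,0]]]}}

```text
t: 43.78
tcp_pos: [0.5803, 0.0761, 0.0157]
eef_rot: [0.997, 0.077, 0.0, 0.0]
ft_force: [-1.7, 0.1, 2.5]
width: 0.151
gripper_force: 44.0
```

>>> {"name": "play_rows", "arguments": {"moves": [[[1,0,0,0.05,0,0,0],[0.6,0,0,0.05,0,0,0],[0.2,0,0,0,0,0,0],[-0.1,0,0,-0.1,0,0,0],[-0.1,0,0,-1.5,0,0,0],[-0.1,0,0,-3.5,0,0,0],[-0.1,0,0,-5.5,0,0,0],[-0.1,-1.5,-1,-5.8,0,0,0],[-0.1,-3,-2,-5.8,0,0,0],[-0.1,-4.8,-3,-5.8,0,0,0],[-0.1,-4.8,-3,-5.8,0,0,0]]]}}

```text
t: 45.15
tcp_pos: [0.4474, 0.133, 0.1605]
eef_rot: [0.997, 0.079, 0.0, 0.001]
ft_force: [1.0, -0.9, -0.4]
width: 0.55
gripper_force: 0.0
```

```bash
python3 - <<'E'
from h import *
t=robot.grab_frame("top");s=robot.grab_frame("side")
fins("top","g",t,.045);fins("side","g",s,.045);fins("top","r",t,.049);fins("side","r",s,.049)
spots("side",["knob_grip","fresh1_mid"])
go((.4726,.0062,.165,8.8),(.4726,.0062,.043,8.8))
A=cv2.resize(t[175:275,285:385],(400,400),interpolation=cv2.INTER_CUBIC);B=cv2.resize(s[165:245,270:350],(400,400),interpolation=cv2.INTER_CUBIC)
cv2.imwrite("pics/q4.png",np.clip(255*(np.hstack([A,B])/255.)**.7,0,255).astype(np.uint8))
E
```

```text
top g 71 [362.2 202.2] [ 0.6062 -0.0781  0.045 ] yaw 8.1
top g 65 [335.2 206.7] [ 0.5934 -0.0025  0.045 ] yaw 8.4
top g 63 [307.1 210.5] [0.5829 0.0761 0.045 ] yaw 8.6
side g 99 [306.8 185.8] [ 0.6073 -0.0831  0.045 ] yaw 88.5
side g 105 [309.7 200.7] [ 0.5945 -0.0075  0.045 ] yaw -88.4
side g 104 [312.  217.5] [0.584  0.0694 0.045 ] yaw 74.5
top r 74 [481.9 244.3] [ 0.4882 -0.4057  0.049 ] yaw 8.0
top r 74 [442.8 250.3] [ 0.4717 -0.2977  0.049 ] yaw 9.9
top r 275 [235.2 278.7] [0.3945 0.2719 0.049 ] yaw 21.3
side r 126 [280.  116.7] [ 0.7419 -0.5487  0.049 ] yaw -80.0
side r 70 [342.6 137.1] [ 0.4897 -0.3966  0.049 ] yaw 79.8
side r 87 [347.7 152.1] [ 0.4733 -0.2895  0.049 ] yaw 77.8
side knob_grip 0.48 [0.4765 0.0044 0.0796] {}
side fresh1_mid 0.63 [0.5869 0.0778 0.0368] {}
side fresh1_mid 0.54 [ 0.4884 -0.4043  0.0051] {}
at 45.35 [0.4508 0.1311 0.1604] yaw 8.8 F [-0.6  0.1  1. ] w 0.551 g 0.0
(0.4726, 0.0062, 0.165, 8.8) [0.1, 5.07, -0.19] [-0.0, -0.0, -0.0] rows 3
(0.4726, 0.0062, 0.043, 8.8) [0.1, 5.07, 4.69] [-0.0, -0.0, -0.0] rows 3
```

View pics/q4.png

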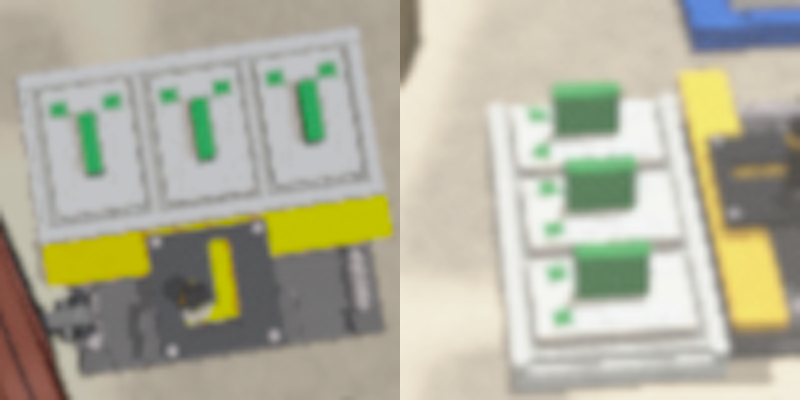

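All three fresh cassettes sit square and flush, the spent ones are in the tray, and the knob is parked at left crop (190,295). Freeing the knob now.

>>> {"name": "play_rows", "arguments": {"moves": [[[-0.1,0,1.5,0,0,0,0],[-0.1,0,3.5,0,0,0,0],[-0.1,0.1,5.07,0,0,0,0],[-0.1,0.1,5.07,0,0,0,0],[-0.1,0.1,5.07,1.5,0,0,0],[-0.1,0.1,5.07,3,0,0,0],[-0.1,0.1,5.07,4.2,0,0,0],[-0.1,0.1,5.07,4.7,0,0,0],[-0.1,0.1,5.07,4.7,0,0,0]]]}}

```text
t: 46.48
tcp_pos: [0.4718, 0.0073, 0.0424]
eef_rot: [0.997, 0.077, -0.001, -0.001]
ft_force: [1.3, 0.6, 0.4]
width: 0.55
gripper_force: 0.0
```

>>> {"name": "play_rows", "arguments": {"moves": [[[1,0,0,0,0,0,0],[1,0,0,0,0,0,0],[1,0,0,0,0,0,0],[1,0,0,0,0,0,0]]], "squeeze": 70}}

```text
t: 46.98
tcp_pos: [0.4731, 0.006, 0.0441]
eef_rot: [0.997, 0.077, 0.001, 0.001]
ft_force: [-0.9, -2.5, 4.9]
width: 0.214
gripper_force: 68.1
```

>>> {"name": "play_rows", "arguments": {"moves": [[[1,-0.2,0,0,0,0,0],[1,-0.4,0,0,0,0,0],[1,-0.58,0,0,0,0,0],[1,-0.58,0,0,0,0,0],[1,-0.58,0.3,0,0,0,0],[1,-0.58,0.6,0,0,0,0],[1,-0.58,0.9,0,0,0,0],[1,-0.58,0.96,0,0,0,0],[1,-0.58,0.96,0,0,0,0]]]}}

```text
t: 48.1
tcp_pos: [0.4645, -0.019, 0.0442]
eef_rot: [0.997, 0.077, 0.003, 0.0]
ft_force: [9.3, 0.4, -5.6]
width: 0.211
gripper_force: 68.5
```

>>> {"name": "play_rows", "arguments": {"moves": [[[1,0.4,0,0,0,0,0],[1,0.8,0,0,0,0,0],[1,1.2,0,0,0,0,0],[1,1.6,0,0,0,0,0],[1,1.75,0,0,0,0,0],[1,1.75,0,0,0,0,0]]]}}

```text
t: 48.85
tcp_pos: [0.5068, -0.0122, 0.0441]
eef_rot: [0.997, 0.077, 0.002, 0.0]
ft_force: [5.0, -1.4, 3.8]
width: 0.21
gripper_force: 69.2
```

>>> {"name": "play_rows", "arguments": {"moves": [[[0.2,0,0,0,0,0,0],[-0.2,0,0,0,0,0,0],[-0.2,0,0,0,0,0,0],[-0.2,0,0,-1.5,0,0,0],[-0.2,0,0,-3.5,0,0,0],[-0.2,0,0,-5,0,0,0],[-0.2,-2,-2,-5,0,0,0],[-0.2,-3,-4,-5,0,0,0],[-0.2,-3,-6,-5,0,0,0],[-0.2,-3,-6,-5,0,0,0]]]}}

```text
t: 50.1
tcp_pos: [0.4063, 0.1276, 0.1681]
eef_rot: [0.997, 0.08, 0.001, 0.0]
ft_force: [-0.2, -1.0, -0.9]
width: 0.597
gripper_force: 0.0
```

```bash
python3 - <<'E'
from h import *
st()
t=robot.grab_frame("top");s=robot.grab_frame("side")
fins("top","g",t,.045);fins("top","r",t,.049);spots("side",["knob_grip"])
A=cv2.resize(t[175:275,285:385],(400,400),interpolation=cv2.INTER_CUBIC);B=cv2.resize(s[165:245,270:350],(400,400),interpolation=cv2.INTER_CUBIC)
cv2.imwrite("pics/q5.png",np.clip(255*(np.hstack([A,B])/255.)**.7,0,255).astype(np.uint8))
E
```

```text
50.1 [0.4063 0.1276 0.1681] [[0.987, 0.159, 0.001], [0.159, -0.987, -0.001], [0.001, 0.001, -1.0]] [-0.2 -1.  -0.9] 0.5971708011659872 0.0
top g 73 [362.3 202.3] [ 0.6058 -0.0782  0.045 ] yaw 7.9
top g 65 [335.2 206.7] [ 0.5934 -0.0025  0.045 ] yaw 8.4
top g 63 [307.1 210.5] [0.5829 0.0761 0.045 ] yaw 8.6
top r 74 [481.9 244.3] [ 0.4882 -0.4057  0.049 ] yaw 8.0
top r 74 [442.8 250.3] [ 0.4717 -0.2977  0.049 ] yaw 9.9
top r 309 [236.  307.6] [0.3171 0.2677 0.049 ] yaw 15.4
side knob_grip 0.4 [ 7.754e-01 -1.897e-01 -5.000e-04] {}
```

View pics/q5.png

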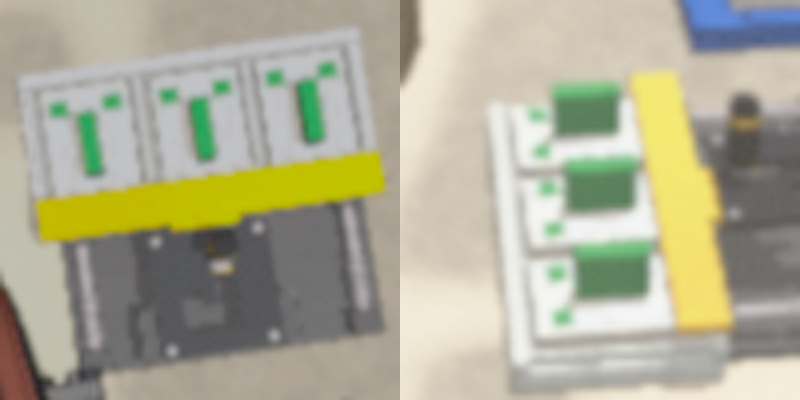

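The bar lies over the cassettes. I'll compare its pixels with the start picture and hand in.

```bash
python3 - <<'E'
from h import *
def yc(img):
    m=cv2.inRange(cv2.cvtColor(img,cv2.COLOR_BGR2HSV)[165:285,280:400],(22,180,80),(35,255,255));y,x=np.where(m);return len(x),x.mean().round(2),y.mean().round(2)
a=yc(cv2.imread("pics/top0.png"));b=yc(robot.grab_frame("top"));print(a,b)
if abs(a[2]-b[2])<0.6: print(robot.hand_in())
E
```

```text
(972, np.float64(57.91), np.float64(58.96)) (944, np.float64(57.27), np.float64(59.2))
the job is handed in; nothing more can be done
None
```

I handed the job in at about 50 s: the camera checks showed both spent cassettes in the tray, all three fresh ones square in their own pockets, and the bar home over them; the hand-in gave no verdict.

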